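# Load and lock the dark-germination jar

### The arm

A 6-joint arm with a two-finger parallel gripper is mounted at the origin on the work surface. World frame = base frame: x ahead of the robot, y to its left, z up, the work surface at z = 0. Lengths are in m, angles in rad, forces in N, time in s.
With the tool pointing down it reaches from about 0.375 to 0.925 m from the base axis. Payload 5.7 kg.
Tool frame: the origin (TCP) lies at the very end of the fingers, on their centre line; the grasp point (between the pads) lies 19 mm behind it; y points along the fingers, x is the direction in which the jaws open and shut, and the axes are right-handed (so a half turn about y gives the same grasp; the last joint's range is limited). The gripper opens to 85 mm and grips with 20 to 120 N. Pads are 22 mm wide; open, the fingers measure 114 mm over their backs; the gripper's body (76 mm by 85 mm) begins 54 mm behind the grasp point. The pads swing forward as they close: fully open they stand 13 mm farther back than shut.
Start: joints at [-1.34, 0.359, 1.51, -0, 1.272, -0.115], TCP at [0.203, -0.564, 0.231] pointing down, gripper open.
Joint ranges: [-2.97, 2.97], [-1.01, 2.36], [0.21, 2.38], [-0.96, 4.11], [0.2, 2.71], [-2.98, 2.98]. Speed limits (rad/s): [2.39, 2.39, 3.14, 3.14, 3.14, 3.14].

### API

Orientations are given as a unit quaternion [x, y, z, w].
In Python, from station import arm, imaging gives the robot as it stands.
- The arm moves only by the tool step_arm, never from a script. Its argument "motion" is a list of rows, each an object with "linear": the shift along the world's x, y, z in m, a list of three; "roll": the turn about the world's z in rad. A call has 1 to 12 rows; each row shifts and turns the commanded pose from where the row before left it; what a row does not reach is not made up. A row lasts 1/12 s, in which the tool goes at most 41.7 mm and 7.16 degrees, less where a joint would pass 70% of its speed; a pose out of reach is approached as far as the arm can. A call is refused whole if a number of a shift passes 0.0417 or a number of a turn 0.125, either way. A call with a gripper value outside its range is refused whole. "gripper" is the opening, from -1 (shut) to 1 (fully open), so that 0 is half open, set as the call begins (left out, the last holds). The fingers move at their own pace and stop on an object; "grip_force" is the grip in N (left out, the last holds). Time passes only in rows, so rows that do not move let the fingers close. It gives the time, the measured TCP pose, the force and the opening at its end, in the units of the state.
- arm.state(): the state, without advancing time (a new reading comes with each control period).
- imaging.capture(name): name is "side" or "top"; returns a dict with "frame" (420x560x3 uint8, red, green, blue), "z_map" (420x560 float32, m along the optical axis (not along the pixel's ray), 0 where there is no reading), "fovy" (degrees; the focal length in pixels is half the picture's height over the tangent of half this angle, whatever the lens; pixels are square), "cx", "cy" (the principal point, pixels), "k1" (the pictures are not rectified: a ray, as slopes to the right and down, at radius r is drawn at 1 + k1 r^2 times it, then the intrinsics apply), "R" (3x3) and "t" (3): a world point X has camera coordinates R X + t. Camera axes: x right, y down, z forward; pixel columns grow to the right and rows downward; lengths in m; the calibration is good to about 2 mm. A picture is of the moment at which its call begins.
- arm.job_done(): hands the job in, once; it reports no verdict.
Trained networks look in the newest picture that a camera, given by its name, has taken for a name from the list of things; names that differ only in an ending like _2 or _b are one class to them, and where a whole thing is asked for, a point or a joint stands for the part that bears it (a point fixed in the world has none). Each returns a list of dicts, best first, with "conf" (0 to 1); they miss things now and then, are a little off and sometimes report something else, mostly with a low value. They report only what shows in the picture. A call takes as long as a camera call. They do not tell look-alikes from the thing itself.
- imaging.outline_of(camera, name): "mask" (420x560 bool, what is visible of it) and "extent" ([centre column, centre row, width, height] in pixels, round what is visible of it).
The state is a dict: "time": time; "q": joint angles; "qvel": joint speeds; "effort": joint torques, N m; "ee_pos": TCP position; "tool_rot": TCP orientation; "contact_force": force on the tool from outside, world axes, zero at the start; "torque": the same for the moment, N m; "width": finger opening in m.
Only numpy, scipy, OpenCV 4.12 (cv2) and the standard library are available. Lean on these libraries where they do the work, as an engineer would, in place of code of your own. Each camera call takes 0.05 s, during which the arm holds its last target. There are 200 camera calls.

### The job

Open the black germination jar by pressing its lid down and turning it, and take the lid off. Stack every dish that has a plain square label flat in the rack inside the jar and lay every dish crossed out with a white cross flat in the steel discard tray, keeping the dishes level, then put the lid back and press and turn it until it locks. There may be four to six dishes; leave everything else on the bench where it stands.

Things in the scene. Friction and masses are not known exactly. Their poses are not given: they have to be found in the camera images.
- jar: Black round jar, fixed, 176 mm across, rim 80 high, on a round steel foot (200 across, 6 high) that carries two small steel blocks on the jar's +x and -x sides. Origin on the bench under its centre, z up. All heights of jar parts are above the bench, all sizes in mm.
- rack (a point): Centre of the jar's inner floor, 10 high. Four upright rods (6 thick, tops at 54) stand 37.5 from it in the diagonal directions (45, 135, 225, 315 deg from the jar's x) and hold one central stack of up to 3 dishes with 4.5 of play. Fingers fit between the rods when they close along the jar's x or y; the mouth is clear to a radius of 60.
- collar (a point): Centre of the jar's rim, 80 high. The collar inside the rim (opening radius 70, underside 67 to 72 high) has four gaps, 33 wide, centred in the diagonal directions, through which the lid's lugs pass. Along the jar's x and y lie the four pockets under it for the lugs (about 3 deg of play), each with a tooth that hangs 4 below the tops of the lugs.
- spring (a joint): Travel (m) of the grey sprung seal ring below the collar (radius 60 to 68, top at 65): 0 at rest, 0.007 fully down. It carries the lid; 6 N of preload, of which the lid's weight takes 2 to 3, then 1.4 N per mm. The ring turns freely with the lid.
- lid_grip (a point): White lid, about 220 g, a disc 132 mm across and 12 thick. On it stands a grip bar along the lid's x, 80 long, 16 thick, 36 high; the point is the middle of the bar, 30 above the lid's underside, 18 above the disc's top. z up. Resting on the seal ring, locked or not, the point is 95 above the bench. Starts locked on the jar: bar along the jar's x.
- lid_lug (a point): Middle of one of the lid's four lugs (14 mm wide, 6 thick, reaching 78 from the centre, flush with its underside, in its +x, +y, -x, -y directions). To open: press down 5 to 7 (about 12 N), turn 45 deg anticlockwise seen from above to the gaps, lift. To close: lower it with the lugs in the gaps, press down 5 to 7, turn 45 deg clockwise to the pockets (any quarter turn will do), let it rise.
- tray: Steel discard tray, open, fixed, 280 mm (its x) by 140 (its y), walls 4 thick and 22 high, floor 4 thick; origin on the bench under its centre. Takes three dishes side by side along its x.
- plain1_c (a point): Round germination dish with its cover on, 60 mm across, 15 high, about 40 g, rigid. The point is its centre (7.5 above its underside); z is up through the cover. A plain white square label (30 x 30) on the cover: passed, belongs in the jar. May be absent.
- plain2_c (a point): Round germination dish with its cover on, 60 mm across, 15 high, about 40 g, rigid. The point is its centre (7.5 above its underside); z is up through the cover. A plain white square label (30 x 30) on the cover: passed, belongs in the jar. May be absent.
- plain3_c (a point): Round germination dish with its cover on, 60 mm across, 15 high, about 40 g, rigid. The point is its centre (7.5 above its underside); z is up through the cover. A plain white square label (30 x 30) on the cover: passed, belongs in the jar. May be absent.
- crossed1_c (a point): Round germination dish with its cover on, 60 mm across, 15 high, about 40 g, rigid. The point is its centre (7.5 above its underside); z is up through the cover. A white cross (two strips 48 x 10) on the cover: rejected, belongs in the discard tray. May be absent.
- crossed2_c (a point): Round germination dish with its cover on, 60 mm across, 15 high, about 40 g, rigid. The point is its centre (7.5 above its underside); z is up through the cover. A white cross (two strips 48 x 10) on the cover: rejected, belongs in the discard tray. May be absent.
- crossed3_c (a point): Round germination dish with its cover on, 60 mm across, 15 high, about 40 g, rigid. The point is its centre (7.5 above its underside); z is up through the cover. A white cross (two strips 48 x 10) on the cover: rejected, belongs in the discard tray. May be absent.
- tape: Bystander, to be left alone (sizes in mm): paper tape roll, a flat ring 72 across and 25 high; origin under its centre.
- pen: Bystander, to be left alone (sizes in mm): marker pen, 130 long, 13 thick, lying along its x.
- forceps: Bystander, to be left alone (sizes in mm): steel forceps, 130 long, 4 high, lying along their x.
- seedling: Bystander, to be left alone (sizes in mm): small black pot with a seedling, 62 across, 55 high without its leaves.
- bottle: Bystander, to be left alone (sizes in mm): white wash bottle, 68 across, 200 high.
- pot1: Bystander, to be left alone (sizes in mm): black plant pot with lettuce, 108 across, 95 high without its leaves.
- pot2: Bystander, to be left alone (sizes in mm): black plant pot with lettuce, 108 across, 95 high without its leaves.
- timer: Bystander, to be left alone (sizes in mm): white bench timer, 60 x 75, 22 high.
Mind the look-alikes: they are no part of the job. What is shaped like the part that bears plain3_c but pink or red is not meant. Leave any blue look-alike of the part that bears crossed2_c alone.

How it is judged:
By the outcome, as a careful person would: the job done as asked, in the order asked, and still so for the second after the job is handed in, with the robot touching nothing.
Of plain1, plain2, plain3, crossed1, crossed2, crossed3 only 4 to 6 are there at a start; the rules pass over those that are not, and their reading is None.
At some moment in a run one of plain1, plain2, plain3, crossed1, crossed2, crossed3 may be knocked a few centimetres aside while the robot is not near it.
It also fails if it takes over 210 s, if anything falls off the work surface, if the arm or the gripper's body presses on something with over 40 N, if the wrist force passes 120 N, or if a joint passes its speed limit or range.

## Working session

There is one attempt and no reset: what is moved stays moved. The work goes in short steps, Python scripts to look and compute and a tool call to move; the robot and the scene stay as the last step left them, time stands still between calls to the robot, and variables do not carry over. Pictures are saved under pics/ and viewed, about 12 in all and at most 16, crops included, and the job is handed in when it is done.

Besides the shell and the picture viewer there is one more tool, called after "Call:" by a JSON object that holds its "api" and its "payload", one argument or row to a line. step_arm: Moves the arm, as the interface text tells. Its arguments: {"type":"object","properties":{"motion":{"type":"array","items":{"type":"object","properties":{"linear":{"type":"array","items":{"type":"number"}},"roll":{"type":"number"}}}},"gripper":{"type":"number"},"grip_force":{"type":"number"}},"required":["motion"]}

```bash
mkdir -p pics; ls; cat > h.py <<'E'
import numpy as np, cv2
from station import arm, imaging
def cap(n, save=None):
    c=imaging.capture(n)
    if save: cv2.imwrite('pics/'+save, c['frame'][:,:,::-1])
    return c
def K(c):
    f=c['frame'].shape[0]/2/np.tan(np.radians(c['fovy'])/2)
    return f
def slopes(c,u,v):
    f=K(c); xd=np.stack([(np.asarray(u,float)-c['cx'])/f,(np.asarray(v,float)-c['cy'])/f],-1)
    x=xd.copy()
    for _ in range(20): x=xd/(1+c['k1']*(x**2).sum(-1,keepdims=True))
    return x
def ray(c,u,v):
    s=slopes(c,u,v); d=np.concatenate([s,np.ones(s.shape[:-1]+(1,))],-1)
    R=np.array(c['R']);return -R.T@np.array(c['t']), d@R
def at_z(c,u,v,z):
    o,d=ray(c,u,v); return o+d*((z-o[2])/d[...,2])[...,None]
def cloud(c):
    h,w=c['z_map'].shape; v,u=np.mgrid[:h,:w]
    o,d=ray(c,u,v); return o+d*c['z_map'][...,None]
def proj(c,X):
    p=np.array(c['R'])@np.array(X)+np.array(c['t']); s=p[:2]/p[2]; s=s*(1+c['k1']*(s@s)); f=K(c)
    return s*f+[c['cx'],c['cy']]
E
python3 - <<'E'
from h import *
for n in('top','side'):
    c=cap(n,n+'0.png'); print(n,c['fovy'],c['cx'],c['cy'],c['k1'],-np.array(c['R']).T@c['t'])
    P=cloud(c)
    for k in ['jar','lid_grip','tray','plain1_c','crossed1_c','tape','pen','forceps','seedling','bottle','pot1','timer']:
        for r in imaging.outline_of(n,k):
            m=r['mask']&(c['z_map']>0); 
            if m.sum()==0: continue
            q=P[m]; zt=np.percentile(q[:,2],90); 
            t=q[abs(q[:,2]-zt)<.006]
            print(k,round(r['conf'],2),np.round(r['extent']),'med',np.round(np.median(t,0),4),'mid',np.round((np.percentile(t,1,0)+np.percentile(t,99,0))/2,4), 'col',np.median(c['frame'][m],0))
print(arm.state())
E
```

```text
pics
top 46.2244928548096 271.5202587234335 211.21212121604188 0.04597264720035701 [ 0.44274665 -0.08068861  1.47528624]
jar 0.89 [170. 234.  74.  66.] med [0.5321 0.2073 0.0803] mid [0.5346 0.2056 0.0818] col [57. 54. 50.]
lid_grip 0.74 [167. 232.  44.  49.] med [0.5349 0.2044 0.1106] mid [0.5348 0.2053 0.1079] col [133. 127. 114.]
tray 0.76 [355. 246.  55. 102.] med [ 0.4919 -0.3299  0.0106] mid [ 0.4894 -0.3277  0.0143] col [194. 181. 172.]
plain1_c 0.63 [256. 222.  18.  18.] med [ 0.5574 -0.0369  0.016 ] mid [ 0.5561 -0.038   0.0183] col [154. 157. 123.]
crossed1_c 0.16 [353. 244.  54.  99.] med [ 0.4866 -0.3311  0.0103] mid [ 0.4893 -0.3278  0.0142] col [195. 181. 172.]
tape 0.84 [222. 172.  28.  25.] med [0.7196 0.0582 0.0258] mid [0.7206 0.0601 0.0284] col [219. 207. 168.]
tape 0.6 [274. 156.  25.  25.] med [ 0.7493 -0.0994  0.0891] mid [ 0.7504 -0.0983  0.0905] col [111. 127.  55.]
pen 0.6 [319. 149.  36.  22.] med [ 0.7785 -0.2341  0.0122] mid [ 0.7779 -0.2344  0.0136] col [46.5 46.  40. ]
pen 0.28 [431. 209.  48.  42.] med [ 0.5789 -0.5341  0.1297] mid [ 0.5775 -0.5348  0.1
[... 2764 characters left out ...]
21 ] mid [0.3429 0.2378 0.021 ] col [190. 174. 161.]
{'time': 1.3, 'q': array([-1.34011008e+00,  3.58752668e-01,  1.51041604e+00, -2.95416724e-06,
        1.27248842e+00, -1.15095704e-01]), 'qvel': array([ 0.00140228,  0.00077823, -0.0012384 , -0.00104513, -0.00102294,
       -0.00093734]), 'effort': array([ 1.30500426e-03, -5.27586401e+01, -2.79041845e+01, -2.72713514e-04,
        1.48566724e-03,  3.47731998e-05]), 'ee_pos': array([ 0.20334574, -0.5644547 ,  0.23128887]), 'tool_rot': array([-0.578547  ,  0.40654774, -0.40651236,  0.57857584]), 'contact_force': array([0.07799072, 0.2275437 , 0.0348596 ]), 'torque': array([ 0.04129271, -0.02497866,  0.01335003]), 'width': 0.08544013756340829}
```

```bash
python3 - <<'E'
import cv2
a=cv2.imread('pics/top0.png'); cv2.imwrite('pics/top0b.png',cv2.resize(a[110:350,90:460],None,fx=2.16,fy=2.16,interpolation=cv2.INTER_CUBIC))
E
```

```text
(no output)
```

View pics/top0b.png

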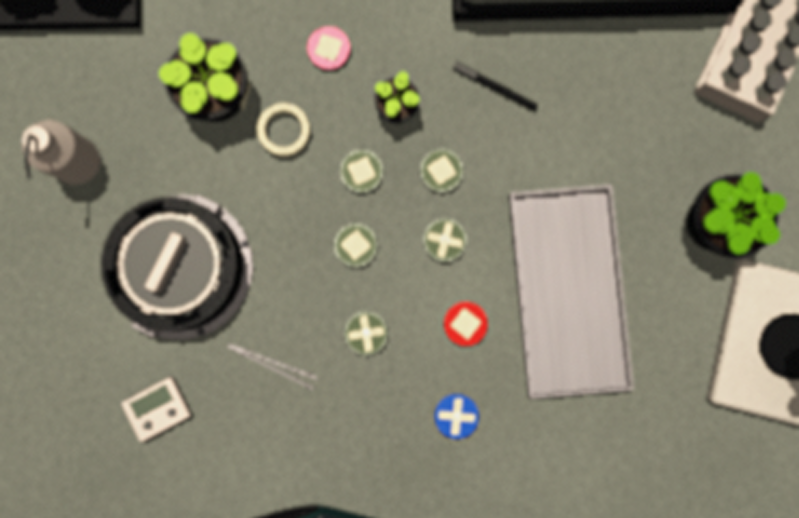

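View pics/side0.png

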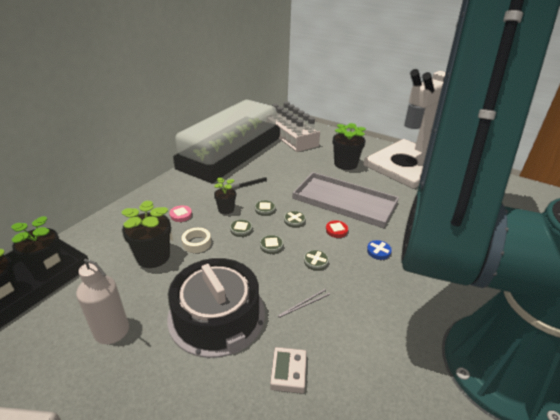

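```bash
cat > m.py <<'E'
from h import *
from scipy.spatial.transform import Rotation as Ro
def lum(c): return c['frame'].astype(int)
def blobs(c,P,lo=.008,hi=.022):
    m=((P[...,2]>lo)&(P[...,2]<hi)&(c['z_map']>0)).astype(np.uint8)
    n,l,s,ce=cv2.connectedComponentsWithStats(m)
    out=[]
    for i in range(1,n):
        if s[i,4]<60: continue
        q=P[l==i]; e=(np.percentile(q,98,0)-np.percentile(q,2,0)); 
        if not(.04<e[0]<.08 and .04<e[1]<.08): continue
        (x,y),r=cv2.minEnclosingCircle(q[:,:2].astype(np.float32))
        col=c['frame'][l==i].astype(float); 
        out.append((np.round((q.min(0)+q.max(0))[:2]/2,4),np.round((x,y),4),round(r,4),np.round(np.median(q[:,2]),4),np.round(ce[i]),np.round(np.percentile(col,25,0))))
    return out
E
python3 - <<'E'
from m import *
for n in('top','side'):
    c=cap(n);P=cloud(c);np.save(n+'P.npy',P)
    print(n)
    for b in blobs(c,P): print(*b)
    ok=c['z_map']>0
    # lid bar
    d=np.hypot(P[...,0]-.535,P[...,1]-.206)
    q=P[ok&(d<.06)&(P[...,2]>.095)][:,:2].astype(np.float32); print('bar',len(q),cv2.minAreaRect(q),'z',np.median(P[ok&(d<.06)&(P[...,2]>.1)][:,2]))
    q=P[ok&(d<.095)&(d>.07)&(abs(P[...,2]-.08)<.004)][:,:2]
    A=np.c_[2*q,np.ones(len(q))]; s=np.linalg.lstsq(A,(q**2).sum(1),rcond=None)[0]; print('rim fit',s[:2],np.sqrt(s[2]+s[:2]@s[:2]),len(q))
    q=q.astype(np.float32); print('rim enc',cv2.minEnclosingCircle(q), np.median(P[ok&(d<.095)&(d>.07)&(abs(P[...,2]-.08)<.006)][:,2]))
    q=P[ok&(abs(P[...,0]-.49)<.17)&(abs(P[...,1]+.33)<.11)&(P[...,2]>.014)&(P[...,2]<.03)][:,:2].astype(np.float32); print('tray',cv2.minAreaRect(q))
    for x,y in((.45,.40),(.27,-.34)):
        k=ok&(np.hypot(P[...,0]-x,P[...,1]-y)<.1); print('free',x,y,k.sum(),P[k][:,2].max() if k.any() else 0, P[k][:,:2].min(0),P[k][:,:2].max(0))
s=arm.state();R=Ro.from_quat(s['tool_rot']).as_matrix();print('toolx',R[:,0],'y',R[:,1])
E
```

```text
top
[ 0.8366 -0.0039] [ 0.8367 -0.005 ] 0.0308 0.015 [242. 132.] [235. 161. 174.]
[ 0.66   -0.1583] [ 0.66   -0.1583] 0.0311 0.0151 [294. 189.] [136. 141. 109.]
[ 0.6605 -0.0473] [ 0.6597 -0.0459] 0.0314 0.015 [257. 189.] [143. 148. 112.]
[ 0.5635 -0.1601] [ 0.5627 -0.16  ] 0.0299 0.0148 [295. 221.] [133. 138. 107.]
[ 0.5574 -0.0377] [ 0.5581 -0.0372] 0.0298 0.0144 [254. 223.] [138. 143. 110.]
[ 0.4473 -0.1851] [ 0.4464 -0.1855] 0.0304 0.0155 [305. 260.] [231.  52.  42.]
[ 0.4373 -0.0488] [ 0.4374 -0.0488] 0.0296 0.0156 [259. 264.] [131. 136. 105.]
[ 0.3213 -0.1692] [ 0.3216 -0.1684] 0.0308 0.0152 [301. 302.] [ 58. 103. 189.]
bar 192 ((0.5344377756118774, 0.20530936121940613), (0.016589276492595673, 0.07968965172767639), 63.122169494628906) z 0.11242369873195901
rim fit [0.53489958 0.20606606] 0.08016571905541958 739
rim enc ((0.5341024398803711, 0.2059508115053177), 0.08878843486309052) 0.07992769945595102
tray ((0.48938238620758057, -0.32930973172187805), (0.2798784673213959, 0.14143116772174835), 3.522437810897827)
free 0.45 0.4 3635 0.012637418654273924 [0.35158525 0.30059012] [0
[... 957 characters left out ...]
 116.  96.]
bar 360 ((0.5355192422866821, 0.2071712613105774), (0.016688847914338112, 0.07974143326282501), 62.80356979370117) z 0.11174998868009511
rim fit [0.53584198 0.20689497] 0.08103438746112546 1603
rim enc ((0.5372894406318665, 0.20644797384738922), 0.09033513814210892) 0.07911518046216415
tray ((0.48993241786956787, -0.3302939832210541), (0.2811007499694824, 0.14697766304016113), 3.4339051246643066)
free 0.45 0.4 5339 0.0032379831153479532 [0.36555775 0.30024888] [0.54960024 0.45820262]
free 0.27 -0.34 739 0.02292909707002977 [ 0.28549938 -0.42578762] [ 0.36974439 -0.2442126 ]
toolx [ 3.38951616e-01 -9.40803805e-01 -4.71833966e-05] y [ 3.28180885e-05  6.19758767e-05 -9.99999998e-01]
```

Call:
{"api": "step_arm", "payload": {
  "motion": [
    {"linear":[0.0275,0.03,0],"roll":0.12},
    {"linear":[0.0275,0.03,0],"roll":0.12},
    {"linear":[0.0275,0.03,0],"roll":0.12},
    {"linear":[0.0275,0.03,0],"roll":0.12},
    {"linear":[0.0275,0.03,0],"roll":0.12},
    {"linear":[0.0275,0.03,0],"roll":0.12},
    {"linear":[0.0275,0.03,0],"roll":0.12},
    {"linear":[0.0275,0.03,0],"roll":0.12},
    {"linear":[0.0275,0.03,0],"roll":0.12},
    {"linear":[0.0275,0.03,0],"roll":0.12},
    {"linear":[0.0275,0.03,0],"roll":0.12},
    {"linear":[0.0275,0.03,0],"roll":0.12}
  ],
  "gripper": 0.0
}}

```text
time: 2.4
ee_pos: [0.5345, -0.2027, 0.2315]
tool_rot: [0.703, 0.078, -0.078, -0.703]
contact_force: [0.3, -1.1, -0.1]
width: 0.0427
```

Call:
{"api": "step_arm", "payload": {
  "motion": [
    {"linear":[0,0.0342,0],"roll":0.0739},
    {"linear":[0,0.0342,0],"roll":0.0739},
    {"linear":[0,0.0342,0],"roll":0.0739},
    {"linear":[0,0.0342,0],"roll":0.0739},
    {"linear":[0,0.0342,0],"roll":0.0739},
    {"linear":[0,0.0342,0],"roll":0.0739},
    {"linear":[0,0.0342,0],"roll":0.0739},
    {"linear":[0,0.0342,0],"roll":0.0739},
    {"linear":[0,0.0342,0],"roll":0.0739},
    {"linear":[0,0.0342,0],"roll":0.0739},
    {"linear":[0,0.0342,0],"roll":0.0739},
    {"linear":[0,0.0342,0],"roll":0.0739}
  ]
}}

```text
time: 3.4
ee_pos: [0.5331, 0.2077, 0.2314]
tool_rot: [0.602, 0.371, -0.371, -0.602]
contact_force: [0.7, 0.6, -0.2]
width: 0.0425
```

Call:
{"api": "step_arm", "payload": {
  "motion": [
    {"linear":[0.002,-0.0012,-0.0205]},
    {"linear":[0,0,-0.0205]},
    {"linear":[0,0,-0.0205]},
    {"linear":[0,0,-0.0205]},
    {"linear":[0,0,-0.0205]},
    {"linear":[0,0,-0.0205]},
    {"linear":[0,0,-0.006]},
    {"linear":[0,0,-0.006]},
    {"linear":[0,0,-0.006]},
    {"linear":[0,0,-0.006]},
    {"linear":[0,0,0]}
  ]
}}

```text
schema error: expected keys linear, roll
```

Call:
{"api": "step_arm", "payload": {
  "motion": [
    {"linear":[0,0,0]},
    {"linear":[0,0,0]},
    {"linear":[0,0,0]},
    {"linear":[0,0,0]},
    {"linear":[0,0,0]},
    {"linear":[0,0,0]}
  ],
  "gripper": -1,
  "grip_force": 60
}}

```text
schema error: expected keys linear, roll
```

Call:
{"api": "step_arm", "payload": {
  "motion": [
    {"linear":[0.002,-0.0012,-0.0205],"roll":0},
    {"linear":[0,0,-0.0205],"roll":0},
    {"linear":[0,0,-0.0205],"roll":0},
    {"linear":[0,0,-0.0205],"roll":0},
    {"linear":[0,0,-0.0205],"roll":0},
    {"linear":[0,0,-0.0205],"roll":0},
    {"linear":[0,0,-0.006],"roll":0},
    {"linear":[0,0,-0.006],"roll":0},
    {"linear":[0,0,-0.006],"roll":0},
    {"linear":[0,0,-0.006],"roll":0},
    {"linear":[0,0,0],"roll":0}
  ]
}}

```text
time: 4.32
ee_pos: [0.5354, 0.2047, 0.084]
tool_rot: [-0.603, -0.37, 0.37, 0.603]
contact_force: [-0.4, 0.3, 0.3]
width: 0.0424
```

Call:
{"api": "step_arm", "payload": {
  "motion": [
    {"linear":[0,0,0],"roll":0},
    {"linear":[0,0,0],"roll":0},
    {"linear":[0,0,0],"roll":0},
    {"linear":[0,0,0],"roll":0},
    {"linear":[0,0,0],"roll":0},
    {"linear":[0,0,0],"roll":0}
  ],
  "gripper": -1,
  "grip_force": 60
}}

```text
time: 4.82
ee_pos: [0.5361, 0.205, 0.0849]
tool_rot: [0.603, 0.371, -0.37, -0.602]
contact_force: [1.1, 0.8, 3.9]
width: 0.0152
```

Call:
{"api": "step_arm", "payload": {
  "motion": [
    {"linear":[0,0,-0.002],"roll":0},
    {"linear":[0,0,-0.002],"roll":0},
    {"linear":[0,0,-0.003],"roll":0},
    {"linear":[0,0,0],"roll":0},
    {"linear":[0,0,0],"roll":0}
  ]
}}

```text
time: 5.23
ee_pos: [0.5361, 0.205, 0.0784]
tool_rot: [0.603, 0.371, -0.37, -0.602]
contact_force: [-1.1, -0.0, 12.8]
width: 0.015
```

Call:
{"api": "step_arm", "payload": {
  "motion": [
    {"linear":[0,0,0],"roll":0.0785},
    {"linear":[0,0,0],"roll":0.0785},
    {"linear":[0,0,0],"roll":0.0785},
    {"linear":[0,0,0],"roll":0.0785},
    {"linear":[0,0,0],"roll":0.0785},
    {"linear":[0,0,0],"roll":0.0785},
    {"linear":[0,0,0],"roll":0.0785},
    {"linear":[0,0,0],"roll":0.0785},
    {"linear":[0,0,0],"roll":0.0785},
    {"linear":[0,0,0],"roll":0.0785},
    {"linear":[0,0,0],"roll":0},
    {"linear":[0,0,0],"roll":0}
  ]
}}

```text
time: 6.23
ee_pos: [0.5375, 0.2056, 0.0789]
tool_rot: [0.416, 0.574, -0.571, -0.414]
contact_force: [0.3, 1.6, 12.4]
width: 0.015
```

Call:
{"api": "step_arm", "payload": {
  "motion": [
    {"linear":[0,0,0.003],"roll":0},
    {"linear":[0,0,0.004],"roll":0},
    {"linear":[0,0,0.004],"roll":0},
    {"linear":[0,0,0.004],"roll":0},
    {"linear":[0,0,0.004],"roll":0},
    {"linear":[0,0,0.004],"roll":0},
    {"linear":[0,0,0],"roll":0},
    {"linear":[0,0,0],"roll":0}
  ]
}}

```text
time: 6.9
ee_pos: [0.5352, 0.2046, 0.1002]
tool_rot: [-0.415, -0.572, 0.573, 0.415]
contact_force: [0.2, 0.7, -1.8]
width: 0.0149
```

Call:
{"api": "step_arm", "payload": {
  "motion": [
    {"linear":[0,0,0.0125],"roll":0},
    {"linear":[0,0,0.0125],"roll":0},
    {"linear":[0,0,0.0125],"roll":0},
    {"linear":[0,0,0.0125],"roll":0},
    {"linear":[-0.01,0.0238,0],"roll":0},
    {"linear":[-0.01,0.0238,0],"roll":0},
    {"linear":[-0.01,0.0238,0],"roll":0},
    {"linear":[-0.01,0.0238,0],"roll":0},
    {"linear":[-0.01,0.0238,0],"roll":0},
    {"linear":[-0.01,0.0238,0],"roll":0},
    {"linear":[-0.01,0.0238,0],"roll":0},
    {"linear":[-0.01,0.0238,0],"roll":0}
  ]
}}

```text
time: 7.9
ee_pos: [0.4543, 0.396, 0.1498]
tool_rot: [-0.415, -0.572, 0.573, 0.415]
contact_force: [0.1, -0.1, -0.5]
width: 0.0149
```

```bash
python3 - <<'E'
from m import *
c=cap('top','t1.png')
a=c['frame'][:,:,::-1]; cv2.imwrite('pics/t1b.png',cv2.resize(a[120:330,40:320],None,fx=2.8,fy=2.8,interpolation=cv2.INTER_CUBIC))
P=cloud(c)
for b in blobs(c,P): print(*b)
P0=np.load('topP.npy'); 
k=np.hypot(P0[...,0]-.455,P0[...,1]-.395)<.085; print(np.percentile(P0[k][:,2],[1,50,99,100]))
print(arm.state()['ee_pos'],arm.state()['contact_force'])
E
```

```text
[ 0.8378 -0.0024] [ 0.8386 -0.0038] 0.0321 0.0148 [242. 132.] [239. 166. 179.]
[ 0.6598 -0.1583] [ 0.6594 -0.1583] 0.0296 0.0147 [294. 189.] [141. 146. 111.]
[ 0.6601 -0.0459] [ 0.6611 -0.0469] 0.03 0.0153 [257. 189.] [148. 153. 116.]
[ 0.5636 -0.1599] [ 0.5627 -0.1601] 0.0298 0.015 [296. 221.] [137. 143. 110.]
[ 0.5575 -0.0378] [ 0.5578 -0.0372] 0.0298 0.015 [254. 223.] [142. 147. 113.]
[ 0.4474 -0.1849] [ 0.4461 -0.1843] 0.0311 0.0152 [305. 260.] [234.  54.  44.]
[ 0.4373 -0.0487] [ 0.4373 -0.0487] 0.0297 0.0153 [259. 264.] [135. 139. 107.]
[0.3407 0.2428] [0.3397 0.2452] 0.0362 0.02 [159. 301.] [122. 127. 102.]
[ 0.3228 -0.169 ] [ 0.3236 -0.1687] 0.0298 0.0153 [301. 302.] [ 60. 106. 194.]
[-0.00718574  0.0002468   0.00728875  0.01263742]
[0.45262735 0.40033405 0.14994286] [-0.80036548  4.40391653 -2.38838456]
```

View pics/t1b.png

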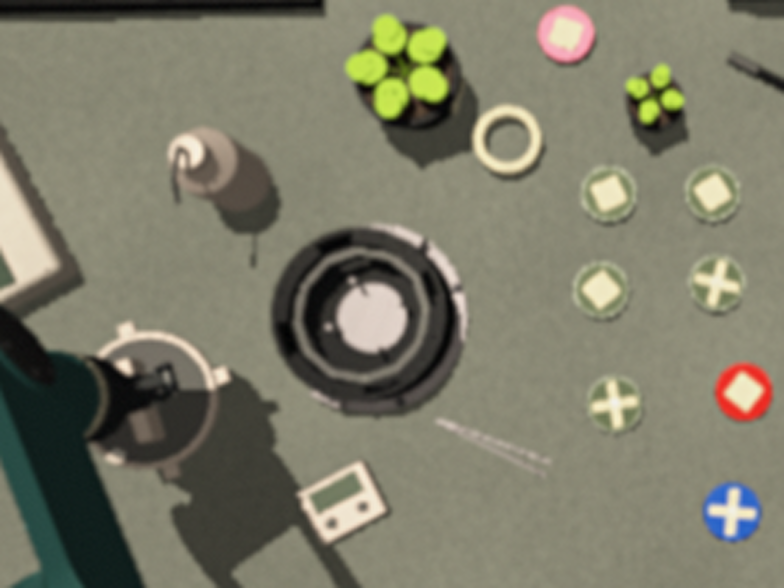

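Call:
{"api": "step_arm", "payload": {
  "motion": [
    {"linear":[0,0,-0.013],"roll":0},
    {"linear":[0,0,-0.013],"roll":0},
    {"linear":[0,0,-0.013],"roll":0},
    {"linear":[0,0,-0.013],"roll":0},
    {"linear":[0,0,-0.013],"roll":0},
    {"linear":[0,0,-0.013],"roll":0},
    {"linear":[0,0,-0.013],"roll":0},
    {"linear":[0,0,-0.013],"roll":0},
    {"linear":[0,0,-0.013],"roll":0},
    {"linear":[0,0,-0.008],"roll":0},
    {"linear":[0,0,0],"roll":0},
    {"linear":[0,0,0],"roll":0}
  ]
}}

```text
time: 8.95
ee_pos: [0.455, 0.3948, 0.0248]
tool_rot: [-0.415, -0.572, 0.573, 0.415]
contact_force: [-0.3, -0.2, -2.6]
width: 0.0151
```

Call:
{"api": "step_arm", "payload": {
  "motion": [
    {"linear":[0,0,-0.001],"roll":0},
    {"linear":[0,0,-0.001],"roll":0},
    {"linear":[0,0,-0.001],"roll":0},
    {"linear":[0,0,0],"roll":0}
  ]
}}

```text
time: 9.28
ee_pos: [0.4556, 0.3953, 0.0227]
tool_rot: [0.415, 0.573, -0.572, -0.415]
contact_force: [0.4, 0.3, -1.5]
width: 0.0149
```

Call:
{"api": "step_arm", "payload": {
  "motion": [
    {"linear":[0,0,-0.001],"roll":0},
    {"linear":[0,0,-0.001],"roll":0},
    {"linear":[0,0,-0.001],"roll":0},
    {"linear":[0,0,0],"roll":0},
    {"linear":[0,0,0],"roll":0}
  ]
}}

```text
time: 9.7
ee_pos: [0.4555, 0.3952, 0.0202]
tool_rot: [0.415, 0.573, -0.572, -0.415]
contact_force: [-1.3, -1.2, 5.7]
width: 0.0151
```

Call:
{"api": "step_arm", "payload": {
  "motion": [
    {"linear":[0,0,0],"roll":0},
    {"linear":[0,0,0],"roll":0},
    {"linear":[0,0,0],"roll":0},
    {"linear":[0,0,0],"roll":0},
    {"linear":[0,0,0.01],"roll":0},
    {"linear":[0,0,0.02],"roll":0},
    {"linear":[0,0,0.025],"roll":0},
    {"linear":[0,0,0.025],"roll":0},
    {"linear":[0,0,0.025],"roll":0},
    {"linear":[0,0,0.025],"roll":0}
  ],
  "gripper": 0.0
}}

```text
time: 10.53
ee_pos: [0.4552, 0.3951, 0.1511]
tool_rot: [0.415, 0.572, -0.572, -0.415]
contact_force: [-0.3, 0.5, -0.3]
width: 0.0432
```

Call:
{"api": "step_arm", "payload": {
  "motion": [
    {"linear":[0.0085,-0.0361,0],"roll":-0.0655},
    {"linear":[0.0085,-0.0361,0],"roll":-0.0655},
    {"linear":[0.0085,-0.0361,0],"roll":-0.0655},
    {"linear":[0.0085,-0.0361,0],"roll":-0.0655},
    {"linear":[0.0085,-0.0361,0],"roll":-0.0655},
    {"linear":[0.0085,-0.0361,0],"roll":-0.0655},
    {"linear":[0.0085,-0.0361,0],"roll":-0.0655},
    {"linear":[0.0085,-0.0361,0],"roll":-0.0655},
    {"linear":[0.0085,-0.0361,0],"roll":-0.0655},
    {"linear":[0.0085,-0.0361,0],"roll":-0.0655},
    {"linear":[0.0085,-0.0361,0],"roll":-0.0655},
    {"linear":[0.0085,-0.0361,0],"roll":-0.0655}
  ],
  "gripper": 1
}}

```text
time: 11.53
ee_pos: [0.5575, -0.0399, 0.1501]
tool_rot: [0.603, 0.369, -0.369, -0.603]
contact_force: [0.2, 0.6, 0.0]
width: 0.0851
```

```bash
python3 - <<'E'
from m import *
c=cap('side','s1.png'); P=cloud(c)
for b in blobs(c,P): print(*b)
print(imaging.outline_of('side','lid_grip')[0]['extent'])
c=cap('top'); P=cloud(c); ok=c['z_map']>0
d=np.hypot(P[...,0]-.455,P[...,1]-.395)
q=P[ok&(d<.06)&(P[...,2]>.03)&(P[...,2]<.06)][:,:2].astype(np.float32); print('lid bar',len(q),cv2.minAreaRect(q))
print(arm.state()['ee_pos'])
# jar inner
d=np.hypot(P[...,0]-.535,P[...,1]-.206)
k=ok&(d<.056)
q=P[ok&(d<.045)&(P[...,2]>.04)&(P[...,2]<.06)]; print('rod tops',np.round(q,3)[:20])
q=P[ok&(d<.09)&(d>.065)&(abs(P[...,2]-.08)<.005)][:,:2]
A=np.c_[2*q,np.ones(len(q))]; s=np.linalg.lstsq(A,(q**2).sum(1),rcond=None)[0]; print('rim fit',s[:2])
E
```

```text
[ 0.5749 -0.5197] [ 0.5755 -0.5282] 0.0411 0.0156 [345. 164.] [37. 36. 34.]
[ 0.6615 -0.1589] [ 0.6602 -0.1594] 0.0318 0.0141 [264. 206.] [113. 119.  97.]
[ 0.8378 -0.0052] [ 0.8384 -0.0052] 0.0314 0.0145 [180. 212.] [233. 135. 153.]
[ 0.5631 -0.1604] [ 0.5625 -0.1603] 0.0308 0.0142 [294. 218.] [117. 120.  99.]
[ 0.6619 -0.0472] [ 0.6612 -0.0485] 0.0317 0.0143 [241. 226.] [113. 118.  96.]
[ 0.4478 -0.1847] [ 0.4492 -0.1848] 0.0314 0.0141 [337. 228.] [206.  46.  42.]
[ 0.56   -0.0376] [ 0.561  -0.0376] 0.0319 0.0141 [271. 243.] [ 97. 102.  86.]
[0.7144 0.067 ] [0.7178 0.064 ] 0.0353 0.0143 [197. 246.] [146. 137. 118.]
[ 0.3239 -0.1691] [ 0.323  -0.1698] 0.032 0.0139 [379. 248.] [ 50.  93. 176.]
[0.7639 0.1637] [0.768  0.1622] 0.04 0.0149 [153. 261.] [39. 37. 34.]
[ 0.4389 -0.0484] [ 0.4388 -0.0488] 0.0308 0.0141 [316. 259.] [72. 74. 62.]
[182.8, 392.4, 89.5, 50.8]
lid bar 196 ((0.45337408781051636, 0.39452722668647766), (0.07881249487400055, 0.019546490162611008), 16.688217163085938)
[ 0.55833197 -0.04071978  0.14998068]
rod tops [[0.57  0.219 0.056]
 [0.57  0.216 0.057]
 [0.571 0.215 0.047]
 [0.568 0.217 0.051]
 [0.568 0.216 0.043]
 [0.549 0.17  0.056]
 [0.546 0.173 0.056]
 [0.546 0.171 0.05 ]
 [0.546 0.168 0.054]
 [0.544 0.171 0.05 ]
 [0.544 0.17  0.041]
 [0.525 0.243 0.049]
 [0.525 0.24  0.053]
 [0.522 0.241 0.058]
 [0.522 0.239 0.055]
 [0.501 0.196 0.055]
 [0.501 0.194 0.054]
 [0.501 0.193 0.042]
 [0.498 0.196 0.056]
 [0.498 0.193 0.058]]
rim fit [0.53463703 0.20569772]
```

Call:
{"api": "step_arm", "payload": {
  "motion": [
    {"linear":[0.0007,0.003,-0.015],"roll":0},
    {"linear":[0,0,-0.015],"roll":0},
    {"linear":[0,0,-0.015],"roll":0},
    {"linear":[0,0,-0.015],"roll":0},
    {"linear":[0,0,-0.015],"roll":0},
    {"linear":[0,0,-0.015],"roll":0},
    {"linear":[0,0,-0.015],"roll":0},
    {"linear":[0,0,-0.015],"roll":0},
    {"linear":[0,0,-0.015],"roll":0},
    {"linear":[0,0,-0.012],"roll":0},
    {"linear":[0,0,0],"roll":0},
    {"linear":[0,0,0],"roll":0}
  ]
}}

```text
time: 12.68
ee_pos: [0.5572, -0.0338, 0.0022]
tool_rot: [-0.602, -0.37, 0.371, 0.603]
contact_force: [0.7, 0.5, -0.0]
width: 0.0851
```

Call:
{"api": "step_arm", "payload": {
  "motion": [
    {"linear":[0,0,0],"roll":0},
    {"linear":[0,0,0],"roll":0},
    {"linear":[0,0,0],"roll":0},
    {"linear":[0,0,0],"roll":0},
    {"linear":[0,0,0],"roll":0}
  ],
  "gripper": -1,
  "grip_force": 30
}}

```text
time: 13.1
ee_pos: [0.5588, -0.0348, 0.0037]
tool_rot: [0.603, 0.37, -0.369, -0.602]
contact_force: [-0.9, 2.1, 6.4]
width: 0.0583
```

Call:
{"api": "step_arm", "payload": {
  "motion": [
    {"linear":[0,0,0.008],"roll":0},
    {"linear":[0,0,0.022],"roll":0},
    {"linear":[0,0,0.033],"roll":0},
    {"linear":[0,0,0.033],"roll":0},
    {"linear":[0,0.01,0.033],"roll":0},
    {"linear":[-0.0034,0.033,0.005],"roll":0},
    {"linear":[-0.0034,0.033,0],"roll":0},
    {"linear":[-0.0034,0.033,0],"roll":0},
    {"linear":[-0.0034,0.033,0],"roll":0},
    {"linear":[-0.0034,0.033,0],"roll":0},
    {"linear":[-0.0034,0.033,0],"roll":0},
    {"linear":[-0.0034,0.033,0],"roll":0}
  ]
}}

```text
time: 14.1
ee_pos: [0.5339, 0.2074, 0.1374]
tool_rot: [0.603, 0.37, -0.369, -0.603]
contact_force: [0.8, 0.1, -0.3]
width: 0.0586
```

Call:
{"api": "step_arm", "payload": {
  "motion": [
    {"linear":[0,0,0],"roll":0},
    {"linear":[0,0,0],"roll":0}
  ]
}}

```text
time: 14.27
ee_pos: [0.534, 0.2076, 0.1371]
tool_rot: [0.602, 0.371, -0.371, -0.602]
contact_force: [0.5, -0.0, -0.1]
width: 0.0579
```

```bash
python3 - <<'E'
from m import *
print(arm.state()['ee_pos'])
c=cap('side','s2.png'); print(arm.state()['ee_pos'],arm.state()['contact_force'],arm.state()['width'])
c2=cap('top','t2.png')
a=c['frame'][:,:,::-1][190:370,110:330]; b=c2['frame'][:,:,::-1][190:280,110:220]
cv2.imwrite('pics/s2b.png',np.hstack([cv2.resize(a,(440,360),interpolation=cv2.INTER_CUBIC),cv2.resize(b,(352,360),interpolation=cv2.INTER_CUBIC)]))
print(proj(c,[.5355,.206,.14]), arm.state()['ee_pos'])
E
```

```text
[0.53397084 0.20756448 0.13713813]
[0.53411446 0.20630711 0.13695976] [ 0.48634186 -0.24485137  0.08169701] 0.05829324524924195
[211.55449774 266.38955788] [0.53420783 0.20549837 0.13678435]
```

View pics/s2b.png

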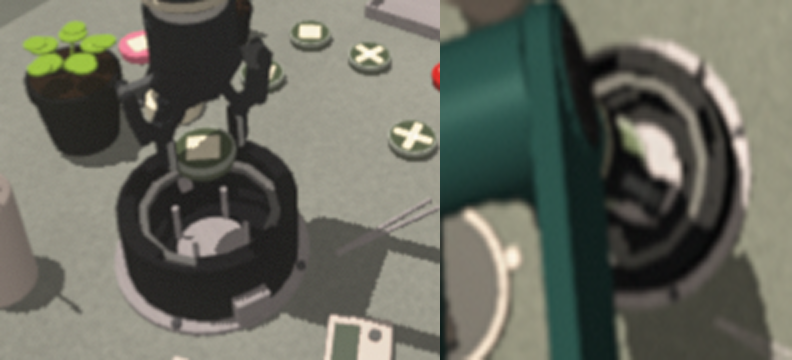

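```bash
cat >> m.py <<'E'
def held(c,zt,xy,rad=.04):
    P=cloud(c); k=(c['z_map']>0)&(np.hypot(P[...,0]-xy[0],P[...,1]-xy[1])<rad)&(P[...,2]<zt+.03)&(P[...,2]>zt-.012)
    f=c['frame'].astype(int); g=k&(f[...,1]>f[...,2]+5)&(f.sum(-1)>130)
    q=P[g]; A=np.c_[q[:,:2]-q[:,:2].mean(0),np.ones(len(q))]
    top=q[abs(q[:,2]-np.percentile(q[:,2],70))<.004]
    s=np.linalg.lstsq(np.c_[top[:,:2]-top[:,:2].mean(0),np.ones(len(top))],top[:,2],rcond=None)[0]
    return len(q),'ctr',np.round((top.min(0)+top.max(0))/2,4),np.round(top.mean(0),4),'tilt',np.round(s,3)
E
python3 - <<'E'
from m import *
c=cap('side'); print(arm.state()['ee_pos']); print(held(c,.15,(.535,.206)))
E
```

```text
[0.5343193  0.20505477 0.13667224]
(646, 'ctr', array([0.5354, 0.2063, 0.1477]), array([0.5332, 0.2046, 0.1473]), 'tilt', array([ 0.004, -0.008,  0.147]))
```

Call:
{"api": "step_arm", "payload": {
  "motion": [
    {"linear":[0.0005,0.0005,-0.012],"roll":0},
    {"linear":[0,0,-0.012],"roll":0},
    {"linear":[0,0,-0.012],"roll":0},
    {"linear":[0,0,-0.012],"roll":0},
    {"linear":[0,0,-0.012],"roll":0},
    {"linear":[0,0,-0.012],"roll":0},
    {"linear":[0,0,0],"roll":0},
    {"linear":[0,0,0],"roll":0}
  ]
}}

```text
time: 15.08
ee_pos: [0.5345, 0.2051, 0.064]
tool_rot: [-0.603, -0.369, 0.37, 0.603]
contact_force: [-0.2, -0.1, 0.5]
width: 0.0581
```

Call:
{"api": "step_arm", "payload": {
  "motion": [
    {"linear":[0,0,-0.006],"roll":0},
    {"linear":[0,0,-0.006],"roll":0},
    {"linear":[0,0,-0.006],"roll":0},
    {"linear":[0,0,-0.006],"roll":0},
    {"linear":[0,0,-0.006],"roll":0},
    {"linear":[0,0,-0.006],"roll":0},
    {"linear":[0,0,-0.006],"roll":0},
    {"linear":[0,0,-0.006],"roll":0},
    {"linear":[0,0,0],"roll":0},
    {"linear":[0,0,0],"roll":0}
  ]
}}

```text
time: 15.92
ee_pos: [0.5344, 0.2064, 0.0157]
tool_rot: [-0.603, -0.369, 0.37, 0.603]
contact_force: [-0.0, 0.4, 0.1]
width: 0.0584
```

Call:
{"api": "step_arm", "payload": {
  "motion": [
    {"linear":[0,0,-0.0015],"roll":0},
    {"linear":[0,0,-0.0015],"roll":0},
    {"linear":[0,0,0],"roll":0},
    {"linear":[0,0,0],"roll":0}
  ]
}}

```text
time: 16.25
ee_pos: [0.5351, 0.2065, 0.0138]
tool_rot: [0.603, 0.37, -0.37, -0.603]
contact_force: [-0.5, 0.7, 3.5]
width: 0.0578
```

Call:
{"api": "step_arm", "payload": {
  "motion": [
    {"linear":[0,0,0],"roll":0},
    {"linear":[0,0,0],"roll":0},
    {"linear":[0,0,0],"roll":0},
    {"linear":[0,0,0.01],"roll":0},
    {"linear":[0,0,0.015],"roll":0},
    {"linear":[0,0,0.02],"roll":0},
    {"linear":[0,0,0.025],"roll":0},
    {"linear":[0,0,0.025],"roll":0},
    {"linear":[0,0,0.025],"roll":0}
  ],
  "gripper": 0.7
}}

```text
time: 17.0
ee_pos: [0.534, 0.2061, 0.1347]
tool_rot: [-0.603, -0.369, 0.37, 0.603]
contact_force: [0.1, -0.1, 0.6]
width: 0.073
```

Call:
{"api": "step_arm", "payload": {
  "motion": [
    {"linear":[0.0105,-0.0211,0],"roll":0},
    {"linear":[0.0105,-0.0211,0],"roll":0},
    {"linear":[0.0105,-0.0211,0],"roll":0},
    {"linear":[0.0105,-0.0211,0],"roll":0},
    {"linear":[0.0105,-0.0211,0],"roll":0},
    {"linear":[0.0105,-0.0211,0],"roll":0},
    {"linear":[0.0105,-0.0211,0],"roll":0},
    {"linear":[0.0105,-0.0211,0],"roll":0},
    {"linear":[0.0105,-0.0211,0],"roll":0},
    {"linear":[0.0105,-0.0211,0],"roll":0},
    {"linear":[0.0105,-0.0211,0],"roll":0},
    {"linear":[0.0105,-0.0211,0],"roll":0}
  ],
  "gripper": 1
}}

```text
time: 18.0
ee_pos: [0.6605, -0.0479, 0.1337]
tool_rot: [-0.603, -0.369, 0.37, 0.603]
contact_force: [0.6, -0.5, 0.1]
width: 0.0853
```

```bash
cat > l.py <<'E'
from m import *
for n in ('side','top'):
    c=cap(n); P=cloud(c); print(n)
    for b in blobs(c,P): print(b[0],b[1],b[2],b[3])
    if n=='top':
        zz=[z for z in (.025,.040,.055)]
        d=np.hypot(P[...,0]-.535,P[...,1]-.206); k=(c['z_map']>0)&(d<.04)&(P[...,2]>.005)
        print('jar stack z',np.percentile(P[k][:,2],[10,50,80]),k.sum())
        t=P[k]; t=t[abs(t[:,2]-np.median(t[:,2]))<.004]; s=np.linalg.lstsq(np.c_[t[:,:2]-t[:,:2].mean(0),np.ones(len(t))],t[:,2],rcond=None)[0]; print('ctr',(t.min(0)+t.max(0))/2,'tilt',s)
for i in range(4): print(arm.state()['ee_pos'],arm.state()['contact_force'])
E
python3 l.py
```

```text
side
[ 0.5753 -0.5202] [ 0.575  -0.5274] 0.0411 0.015
[ 0.6611 -0.1588] [ 0.6609 -0.158 ] 0.0309 0.0141
[ 0.8385 -0.0048] [ 0.8383 -0.0045] 0.0312 0.0145
[ 0.5636 -0.1593] [ 0.5632 -0.1599] 0.0304 0.014
[ 0.6622 -0.0471] [ 0.6615 -0.0478] 0.0316 0.0143
[ 0.4477 -0.1853] [ 0.4484 -0.1859] 0.0312 0.0141
[0.7141 0.0665] [0.7186 0.0632] 0.0353 0.0147
[ 0.3236 -0.1687] [ 0.3234 -0.1685] 0.0308 0.014
[0.7635 0.1635] [0.7668 0.1632] 0.0399 0.0151
[ 0.4387 -0.0488] [ 0.4387 -0.0487] 0.0306 0.0141
[0.3441 0.2369] [0.3434 0.2369] 0.0466 0.0206
top
[ 0.6598 -0.157 ] [ 0.6594 -0.1582] 0.0301 0.015
[ 0.5636 -0.1601] [ 0.5627 -0.1602] 0.03 0.0148
[ 0.4474 -0.185 ] [ 0.4474 -0.1848] 0.0304 0.0151
[ 0.3227 -0.1691] [ 0.3233 -0.1687] 0.0299 0.0149
[0.0309 0.089 ] [0.0309 0.0886] 0.0347 0.0146
jar stack z [0.00880155 0.02273695 0.02696752] 574
ctr [0.53891378 0.20836319 0.02275617] tilt [0.00551962 0.00108052 0.02379183]
[ 0.6622422  -0.05035756  0.13389352] [ 0.03989075  0.35462832 -0.09414425]
[ 0.6622422  -0.05035756  0.13389352] [ 0.03989075  0.35462832 -0.09414425]
[ 0.6622422  -0.05035756  0.13389352] [ 0.03989075  0.35462832 -0.09414425]
[ 0.6622422  -0.05035756  0.13389352] [ 0.03989075  0.35462832 -0.09414425]
```

Call:
{"api": "step_arm", "payload": {
  "motion": [
    {"linear":[0,0,-0.015],"roll":0},
    {"linear":[0,0,-0.015],"roll":0},
    {"linear":[0,0,-0.015],"roll":0},
    {"linear":[0,0,-0.015],"roll":0},
    {"linear":[0,0,-0.015],"roll":0},
    {"linear":[0,0,-0.015],"roll":0},
    {"linear":[0,0,-0.015],"roll":0},
    {"linear":[0,0,-0.015],"roll":0},
    {"linear":[0,0,-0.011],"roll":0},
    {"linear":[0,0,0],"roll":0},
    {"linear":[0,0,0],"roll":0}
  ]
}}

```text
time: 19.02
ee_pos: [0.6599, -0.0463, 0.002]
tool_rot: [-0.602, -0.369, 0.37, 0.603]
contact_force: [0.4, 0.5, 0.6]
width: 0.0851
```

Call:
{"api": "step_arm", "payload": {
  "motion": [
    {"linear":[0,0,0],"roll":0},
    {"linear":[0,0,0],"roll":0},
    {"linear":[0,0,0],"roll":0},
    {"linear":[0,0,0],"roll":0},
    {"linear":[0,0,0],"roll":0},
    {"linear":[0,0,0.008],"roll":0},
    {"linear":[0,0,0.023],"roll":0},
    {"linear":[0,0,0.03],"roll":0},
    {"linear":[0,0,0.03],"roll":0},
    {"linear":[0,0,0.03],"roll":0},
    {"linear":[0,0,0.013],"roll":0}
  ],
  "gripper": -1
}}

```text
time: 19.93
ee_pos: [0.6631, -0.0471, 0.1416]
tool_rot: [0.604, 0.372, -0.368, -0.601]
contact_force: [-0.8, 0.2, -0.2]
width: 0.0579
```

Call:
{"api": "step_arm", "payload": {
  "motion": [
    {"linear":[-0.0105,0.0211,0],"roll":0},
    {"linear":[-0.0105,0.0211,0],"roll":0},
    {"linear":[-0.0105,0.0211,0],"roll":0},
    {"linear":[-0.0105,0.0211,0],"roll":0},
    {"linear":[-0.0105,0.0211,0],"roll":0},
    {"linear":[-0.0105,0.0211,0],"roll":0},
    {"linear":[-0.0105,0.0211,0],"roll":0},
    {"linear":[-0.0105,0.0211,0],"roll":0},
    {"linear":[-0.0105,0.0211,0],"roll":0},
    {"linear":[-0.0105,0.0211,0],"roll":0},
    {"linear":[-0.0105,0.0211,0],"roll":0},
    {"linear":[-0.0102,0.0212,0],"roll":0}
  ]
}}

```text
time: 20.93
ee_pos: [0.5346, 0.2075, 0.1372]
tool_rot: [0.603, 0.37, -0.369, -0.603]
contact_force: [-0.4, 0.5, -0.6]
width: 0.0583
```

```bash
python3 - <<'E'
from m import *
c=cap('side','s3.png'); print(held(c,.147,(.535,.206)),arm.state()['width'],arm.state()['ee_pos'])
E
```

```text
(687, 'ctr', array([0.5359, 0.2069, 0.1472]), array([0.5332, 0.207 , 0.1475]), 'tilt', array([ 0.006, -0.006,  0.147])) 0.058597409954058065 [0.53225826 0.21087908 0.13705475]
```

Call:
{"api": "step_arm", "payload": {
  "motion": [
    {"linear":[0,0,-0.012],"roll":0},
    {"linear":[0,0,-0.012],"roll":0},
    {"linear":[0,0,-0.012],"roll":0},
    {"linear":[0,0,-0.012],"roll":0},
    {"linear":[0,0,-0.012],"roll":0},
    {"linear":[0,0,-0.01],"roll":0},
    {"linear":[0,0,-0.009],"roll":0},
    {"linear":[0,0,-0.009],"roll":0},
    {"linear":[0,0,-0.009],"roll":0},
    {"linear":[0,0,-0.009],"roll":0},
    {"linear":[0,0,0],"roll":0},
    {"linear":[0,0,0],"roll":0}
  ]
}}

```text
time: 21.98
ee_pos: [0.5347, 0.2064, 0.0297]
tool_rot: [-0.603, -0.369, 0.37, 0.603]
contact_force: [0.5, 0.5, 0.5]
width: 0.0582
```

Call:
{"api": "step_arm", "payload": {
  "motion": [
    {"linear":[0,0,-0.001],"roll":0},
    {"linear":[0,0,-0.001],"roll":0},
    {"linear":[0,0,0],"roll":0},
    {"linear":[0,0,0],"roll":0}
  ]
}}

```text
time: 22.32
ee_pos: [0.5352, 0.2066, 0.0286]
tool_rot: [0.603, 0.37, -0.37, -0.603]
contact_force: [-0.8, 0.3, -0.7]
width: 0.0585
```

Call:
{"api": "step_arm", "payload": {
  "motion": [
    {"linear":[0,0,-0.001],"roll":0},
    {"linear":[0,0,0],"roll":0},
    {"linear":[0,0,0],"roll":0}
  ]
}}

```text
time: 22.57
ee_pos: [0.5352, 0.2066, 0.0274]
tool_rot: [0.603, 0.37, -0.37, -0.603]
contact_force: [-0.1, -1.1, -0.8]
width: 0.058
```

Call:
{"api": "step_arm", "payload": {
  "motion": [
    {"linear":[0,0,0],"roll":0},
    {"linear":[0,0,0],"roll":0},
    {"linear":[0,0,0],"roll":0},
    {"linear":[0,0,0.01],"roll":0},
    {"linear":[0,0,0.015],"roll":0},
    {"linear":[0,0,0.02],"roll":0},
    {"linear":[0,0,0.025],"roll":0},
    {"linear":[0,0,0.025],"roll":0},
    {"linear":[0,0,0.011],"roll":0}
  ],
  "gripper": 0.7
}}

```text
time: 23.32
ee_pos: [0.5368, 0.207, 0.137]
tool_rot: [0.603, 0.371, -0.368, -0.602]
contact_force: [1.0, 0.2, -0.2]
width: 0.0723
```

Call:
{"api": "step_arm", "payload": {
  "motion": [
    {"linear":[0.01045,-0.0304,0],"roll":0},
    {"linear":[0.01045,-0.0304,0],"roll":0},
    {"linear":[0.01045,-0.0304,0],"roll":0},
    {"linear":[0.01045,-0.0304,0],"roll":0},
    {"linear":[0.01045,-0.0304,0],"roll":0},
    {"linear":[0.01045,-0.0304,0],"roll":0},
    {"linear":[0.01045,-0.0304,0],"roll":0},
    {"linear":[0.01045,-0.0304,0],"roll":0},
    {"linear":[0.01045,-0.0304,0],"roll":0},
    {"linear":[0.01045,-0.0304,0],"roll":0},
    {"linear":[0.01045,-0.0304,0],"roll":0},
    {"linear":[0.01045,-0.0304,0],"roll":0}
  ],
  "gripper": 1
}}

```text
time: 24.32
ee_pos: [0.6604, -0.1598, 0.1331]
tool_rot: [-0.603, -0.37, 0.37, 0.603]
contact_force: [0.2, -0.5, 0.3]
width: 0.0853
```

```bash
python3 l.py
```

```text
side
[ 0.5747 -0.5169] [ 0.5749 -0.5263] 0.0408 0.0155
[ 0.6613 -0.1584] [ 0.661  -0.1589] 0.0314 0.0141
[ 0.8391 -0.0047] [ 0.8389 -0.0043] 0.0316 0.0146
[ 0.5638 -0.1602] [ 0.563  -0.1602] 0.0308 0.0141
[ 0.4478 -0.1854] [ 0.4489 -0.1856] 0.0321 0.0142
[0.7147 0.0673] [0.7184 0.0635] 0.0353 0.0154
[ 0.324 -0.169] [ 0.3234 -0.1687] 0.0313 0.014
[0.7632 0.1645] [0.7664 0.1637] 0.0397 0.0146
[ 0.4383 -0.0484] [ 0.4385 -0.048 ] 0.0302 0.0142
[0.3439 0.2367] [0.3434 0.2367] 0.0466 0.0205
top
[ 0.8361 -0.004 ] [ 0.8367 -0.0041] 0.0307 0.0149
[ 0.6571 -0.1582] [ 0.6588 -0.1572] 0.0297 0.0148
[0.063  0.0789] [0.0617 0.0791] 0.0482 0.0145
[ 0.0328 -0.0805] [ 0.0337 -0.0803] 0.0497 0.0145
jar stack z [0.00890451 0.03771011 0.04181194] 563
ctr [0.5336912  0.20821685 0.03772029] tilt [-0.01069335 -0.00526403  0.03873533]
[ 0.66227068 -0.16355536  0.13332205] [-0.19986353  0.09695435  0.59665646]
[ 0.66227068 -0.16355536  0.13332205] [-0.19986353  0.09695435  0.59665646]
[ 0.66227068 -0.16355536  0.13332205] [-0.19986353  0.09695435  0.59665646]
[ 0.66227068 -0.16355536  0.13332205] [-0.19986353  0.09695435  0.59665646]
```

Call:
{"api": "step_arm", "payload": {
  "motion": [
    {"linear":[0,0,-0.015],"roll":0},
    {"linear":[0,0,-0.015],"roll":0},
    {"linear":[0,0,-0.015],"roll":0},
    {"linear":[0,0,-0.015],"roll":0},
    {"linear":[0,0,-0.015],"roll":0},
    {"linear":[0,0,-0.015],"roll":0},
    {"linear":[0,0,-0.015],"roll":0},
    {"linear":[0,0,-0.015],"roll":0},
    {"linear":[0,0,-0.011],"roll":0},
    {"linear":[0,0,0],"roll":0},
    {"linear":[0,0,0],"roll":0}
  ]
}}

```text
time: 25.33
ee_pos: [0.6597, -0.1576, 0.0017]
tool_rot: [-0.602, -0.37, 0.37, 0.603]
contact_force: [0.2, -0.9, -0.2]
width: 0.0857
```

Call:
{"api": "step_arm", "payload": {
  "motion": [
    {"linear":[0,0,0],"roll":0},
    {"linear":[0,0,0],"roll":0},
    {"linear":[0,0,0],"roll":0},
    {"linear":[0,0,0],"roll":0},
    {"linear":[0,0,0],"roll":0},
    {"linear":[0,0,0.008],"roll":0},
    {"linear":[0,0,0.023],"roll":0},
    {"linear":[0,0,0.03],"roll":0},
    {"linear":[0,0,0.03],"roll":0},
    {"linear":[0,0,0.03],"roll":0},
    {"linear":[0,0,0.013],"roll":0}
  ],
  "gripper": -1
}}

```text
time: 26.25
ee_pos: [0.6628, -0.1591, 0.1414]
tool_rot: [0.605, 0.371, -0.368, -0.601]
contact_force: [0.0, 0.1, 0.4]
width: 0.0582
```

Call:
{"api": "step_arm", "payload": {
  "motion": [
    {"linear":[-0.01045,0.0304,0],"roll":0},
    {"linear":[-0.01045,0.0304,0],"roll":0},
    {"linear":[-0.01045,0.0304,0],"roll":0},
    {"linear":[-0.01045,0.0304,0],"roll":0},
    {"linear":[-0.01045,0.0304,0],"roll":0},
    {"linear":[-0.01045,0.0304,0],"roll":0},
    {"linear":[-0.01045,0.0304,0],"roll":0},
    {"linear":[-0.01045,0.0304,0],"roll":0},
    {"linear":[-0.01045,0.0304,0],"roll":0},
    {"linear":[-0.01045,0.0304,0],"roll":0},
    {"linear":[-0.01045,0.0304,0],"roll":0},
    {"linear":[-0.01045,0.0304,0],"roll":0}
  ]
}}

```text
time: 27.25
ee_pos: [0.5341, 0.2078, 0.1362]
tool_rot: [-0.603, -0.37, 0.37, 0.603]
contact_force: [-0.0, -0.0, 0.5]
width: 0.0584
```

```bash
python3 - <<'E'
from m import *
c=cap('side','s4.png'); print(held(c,.147,(.535,.206)),arm.state()['width'],arm.state()['ee_pos'])
E
```

```text
(681, 'ctr', array([0.5335, 0.2073, 0.1463]), array([0.5316, 0.208 , 0.1466]), 'tilt', array([ 0.007, -0.006,  0.147])) 0.05795949457678678 [0.53173895 0.21284293 0.13611686]
```

Call:
{"api": "step_arm", "payload": {
  "motion": [
    {"linear":[0.001,0,-0.012],"roll":0},
    {"linear":[0,0,-0.012],"roll":0},
    {"linear":[0,0,-0.012],"roll":0},
    {"linear":[0,0,-0.012],"roll":0},
    {"linear":[0,0,-0.012],"roll":0},
    {"linear":[0,0,-0.008],"roll":0},
    {"linear":[0,0,-0.008],"roll":0},
    {"linear":[0,0,-0.008],"roll":0},
    {"linear":[0,0,-0.008],"roll":0},
    {"linear":[0,0,0],"roll":0},
    {"linear":[0,0,0],"roll":0}
  ]
}}

```text
time: 28.22
ee_pos: [0.5359, 0.2065, 0.044]
tool_rot: [-0.603, -0.37, 0.37, 0.603]
contact_force: [0.4, -0.1, 0.2]
width: 0.0581
```

Call:
{"api": "step_arm", "payload": {
  "motion": [
    {"linear":[0,0,-0.001],"roll":0},
    {"linear":[0,0,-0.001],"roll":0},
    {"linear":[0,0,0],"roll":0},
    {"linear":[0,0,0],"roll":0}
  ]
}}

```text
time: 28.55
ee_pos: [0.5362, 0.2066, 0.0425]
tool_rot: [0.603, 0.37, -0.37, -0.603]
contact_force: [0.0, 0.5, 0.7]
width: 0.0581
```

Call:
{"api": "step_arm", "payload": {
  "motion": [
    {"linear":[0,0,-0.0005],"roll":0},
    {"linear":[0,0,0],"roll":0},
    {"linear":[0,0,0],"roll":0},
    {"linear":[0,0,0.01],"roll":0},
    {"linear":[0,0,0.015],"roll":0},
    {"linear":[0,0,0.02],"roll":0},
    {"linear":[0,0,0.025],"roll":0},
    {"linear":[0,0,0.02],"roll":0}
  ],
  "gripper": 0.7
}}

```text
time: 29.22
ee_pos: [0.5362, 0.2066, 0.1338]
tool_rot: [0.603, 0.37, -0.37, -0.603]
contact_force: [-0.0, -0.6, 1.1]
width: 0.0723
```

Call:
{"api": "step_arm", "payload": {
  "motion": [
    {"linear":[0.0023,-0.0305,0],"roll":0},
    {"linear":[0.0023,-0.0305,0],"roll":0},
    {"linear":[0.0023,-0.0305,0],"roll":0},
    {"linear":[0.0023,-0.0305,0],"roll":0},
    {"linear":[0.0023,-0.0305,0],"roll":0},
    {"linear":[0.0023,-0.0305,0],"roll":0},
    {"linear":[0.0023,-0.0305,0],"roll":0},
    {"linear":[0.0023,-0.0305,0],"roll":0},
    {"linear":[0.0023,-0.0305,0],"roll":0},
    {"linear":[0.0023,-0.0305,0],"roll":0},
    {"linear":[0.0023,-0.0305,0],"roll":0},
    {"linear":[0.0023,-0.0305,0],"roll":0}
  ],
  "gripper": 1
}}

```text
time: 30.22
ee_pos: [0.5636, -0.161, 0.1327]
tool_rot: [0.603, 0.37, -0.37, -0.602]
contact_force: [0.7, 0.5, 0.0]
width: 0.0857
```

```bash
python3 l.py; python3 - <<'E'
from m import *
c=cap('top','t5.png'); b=c['frame'][:,:,::-1][180:280,110:240]
c2=cap('side'); a=c2['frame'][:,:,::-1][180:370,110:330]
cv2.imwrite('pics/t5b.png',np.hstack([cv2.resize(b,(400,308),interpolation=cv2.INTER_CUBIC),cv2.resize(a,(356,308),interpolation=cv2.INTER_CUBIC)]))
E
```

```text
side
[ 0.5748 -0.5216] [ 0.5763 -0.5305] 0.0413 0.0157
[ 0.8382 -0.0047] [ 0.8375 -0.004 ] 0.031 0.0143
[ 0.5627 -0.1602] [ 0.5632 -0.16  ] 0.0304 0.0144
[ 0.4479 -0.1853] [ 0.4492 -0.187 ] 0.0328 0.0142
[0.7145 0.0644] [0.7203 0.0609] 0.0356 0.0149
[ 0.3239 -0.1688] [ 0.324  -0.1692] 0.0313 0.0138
[0.7641 0.1639] [0.7674 0.1628] 0.04 0.0148
[ 0.4387 -0.0483] [ 0.4376 -0.0488] 0.0309 0.0141
top
[ 0.8367 -0.0039] [ 0.8395 -0.0051] 0.0323 0.0142
[ 0.5578 -0.1566] [ 0.5605 -0.1584] 0.0289 0.0148
[ 0.4474 -0.1833] [ 0.4475 -0.1849] 0.0295 0.0151
[0.3435 0.2381] [0.3438 0.2431] 0.0376 0.0203
jar stack z [0.00930768 0.05274521 0.0563388 ] 569
ctr [0.53409256 0.20533156 0.05281516] tilt [0.00227593 0.00015265 0.05376132]
[ 0.56486749 -0.16420073  0.13285798] [-0.07420758 -0.07752579 -0.05924821]
[ 0.56486749 -0.16420073  0.13285798] [-0.07420758 -0.07752579 -0.05924821]
[ 0.56486749 -0.16420073  0.13285798] [-0.07420758 -0.07752579 -0.05924821]
[ 0.56486749 -0.16420073  0.13285798] [-0.07420758 -0.07752579 -0.05924821]
```

View pics/t5b.png

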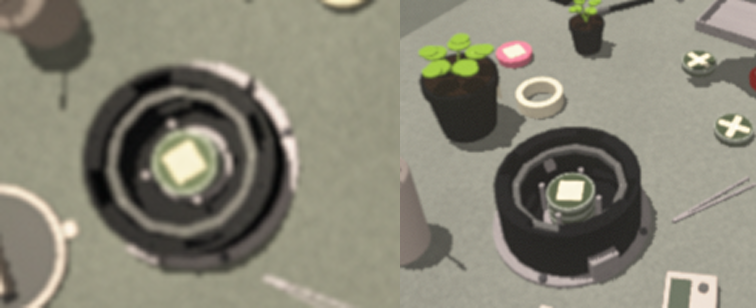

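Call:
{"api": "step_arm", "payload": {
  "motion": [
    {"linear":[0,0,-0.015],"roll":0},
    {"linear":[0,0,-0.015],"roll":0},
    {"linear":[0,0,-0.015],"roll":0},
    {"linear":[0,0,-0.015],"roll":0},
    {"linear":[0,0,-0.015],"roll":0},
    {"linear":[0,0,-0.015],"roll":0},
    {"linear":[0,0,-0.015],"roll":0},
    {"linear":[0,0,-0.015],"roll":0},
    {"linear":[0,0,-0.0095],"roll":0},
    {"linear":[0,0,0],"roll":0},
    {"linear":[0,0,0],"roll":0}
  ]
}}

```text
time: 31.33
ee_pos: [0.5633, -0.1585, 0.0022]
tool_rot: [-0.602, -0.37, 0.37, 0.603]
contact_force: [-0.5, -0.2, -0.8]
width: 0.0855
```

Call:
{"api": "step_arm", "payload": {
  "motion": [
    {"linear":[0,0,0],"roll":0},
    {"linear":[0,0,0],"roll":0},
    {"linear":[0,0,0],"roll":0},
    {"linear":[0,0,0],"roll":0},
    {"linear":[0,0,0],"roll":0},
    {"linear":[0,0,0.01],"roll":0},
    {"linear":[0,0,0.02],"roll":0},
    {"linear":[0,0,0.025],"roll":0},
    {"linear":[0,0,0.025],"roll":0}
  ],
  "gripper": -1
}}

```text
time: 32.08
ee_pos: [0.5633, -0.1594, 0.0837]
tool_rot: [-0.603, -0.37, 0.37, 0.603]
contact_force: [-0.0, -0.3, -0.7]
width: 0.0581
```

Call:
{"api": "step_arm", "payload": {
  "motion": [
    {"linear":[-0.0005,-0.0208,0],"roll":0},
    {"linear":[-0.0005,-0.0208,0],"roll":0},
    {"linear":[-0.0005,-0.0208,0],"roll":0},
    {"linear":[-0.0005,-0.0208,0],"roll":0},
    {"linear":[-0.0005,-0.0208,0],"roll":0},
    {"linear":[-0.0005,-0.0208,0],"roll":0},
    {"linear":[-0.0005,-0.0208,0],"roll":0},
    {"linear":[-0.0005,-0.0208,0],"roll":0},
    {"linear":[0,0,-0.02],"roll":0},
    {"linear":[0,0,-0.02],"roll":0},
    {"linear":[0,0,-0.015],"roll":0},
    {"linear":[0,0,0],"roll":0}
  ]
}}

```text
time: 33.08
ee_pos: [0.5576, -0.3248, 0.0252]
tool_rot: [-0.601, -0.369, 0.37, 0.604]
contact_force: [0.0, -0.6, -0.9]
width: 0.0582
```

Call:
{"api": "step_arm", "payload": {
  "motion": [
    {"linear":[0,0,-0.008],"roll":0},
    {"linear":[0,0,-0.008],"roll":0},
    {"linear":[0,0,-0.002],"roll":0},
    {"linear":[0,0,-0.002],"roll":0},
    {"linear":[0,0,0],"roll":0},
    {"linear":[0,0,0],"roll":0},
    {"linear":[0,0,0],"roll":0}
  ]
}}

```text
time: 33.67
ee_pos: [0.5601, -0.326, 0.0078]
tool_rot: [0.603, 0.37, -0.37, -0.602]
contact_force: [-0.1, -0.7, 0.9]
width: 0.0581
```

Call:
{"api": "step_arm", "payload": {
  "motion": [
    {"linear":[0,0,-0.001],"roll":0},
    {"linear":[0,0,0],"roll":0},
    {"linear":[0,0,0],"roll":0},
    {"linear":[0,0,0],"roll":0},
    {"linear":[0,0,0.01],"roll":0},
    {"linear":[0,0,0.02],"roll":0},
    {"linear":[0,0,0.03],"roll":0},
    {"linear":[0,0,0.03],"roll":0}
  ],
  "gripper": 0.7
}}

```text
time: 34.33
ee_pos: [0.5589, -0.3254, 0.097]
tool_rot: [-0.602, -0.37, 0.37, 0.603]
contact_force: [-0.0, 0.1, -0.2]
width: 0.0727
```

Call:
{"api": "step_arm", "payload": {
  "motion": [
    {"linear":[-0.0101,0.0231,0],"roll":0},
    {"linear":[-0.0101,0.0231,0],"roll":0},
    {"linear":[-0.0101,0.0231,0],"roll":0},
    {"linear":[-0.0101,0.0231,0],"roll":0},
    {"linear":[-0.0101,0.0231,0],"roll":0},
    {"linear":[-0.0101,0.0231,0],"roll":0},
    {"linear":[-0.0101,0.0231,0],"roll":0},
    {"linear":[-0.0101,0.0231,0],"roll":0},
    {"linear":[-0.0101,0.0231,0],"roll":0},
    {"linear":[-0.0101,0.0231,0],"roll":0},
    {"linear":[-0.0101,0.0231,0],"roll":0},
    {"linear":[-0.0101,0.0231,0],"roll":0}
  ],
  "gripper": 1
}}

```text
time: 35.33
ee_pos: [0.4382, -0.0478, 0.097]
tool_rot: [0.603, 0.37, -0.37, -0.602]
contact_force: [0.6, 0.1, 0.0]
width: 0.0853
```

```bash
python3 l.py
```

```text
side
[ 0.8378 -0.0048] [ 0.8383 -0.0052] 0.0311 0.0142
[ 0.4477 -0.1853] [ 0.4489 -0.1856] 0.0323 0.0139
[0.7147 0.0663] [0.7188 0.063 ] 0.0353 0.0152
[ 0.324  -0.1688] [ 0.3239 -0.1692] 0.0316 0.0139
[0.7642 0.1638] [0.7679 0.163 ] 0.0405 0.0156
[ 0.4386 -0.0484] [ 0.4382 -0.0484] 0.0308 0.0141
top
[ 0.8367 -0.0042] [ 0.8364 -0.0044] 0.0303 0.0148
[ 0.5599 -0.3261] [ 0.5565 -0.328 ] 0.0351 0.0181
[ 0.4474 -0.1864] [ 0.4454 -0.187 ] 0.0319 0.0151
[ 0.3228 -0.1692] [ 0.3246 -0.1692] 0.0306 0.0154
jar stack z [0.00926778 0.05170063 0.0558057 ] 573
ctr [0.53436954 0.20569332 0.05171249] tilt [-0.00486238 -0.00300359  0.05276115]
[ 0.43544053 -0.04579115  0.09655599] [-0.55861234  1.2147214   0.64648627]
[ 0.43544053 -0.04579115  0.09655599] [-0.55861234  1.2147214   0.64648627]
[ 0.43544053 -0.04579115  0.09655599] [-0.55861234  1.2147214   0.64648627]
[ 0.43544053 -0.04579115  0.09655599] [-0.55861234  1.2147214   0.64648627]
```

Call:
{"api": "step_arm", "payload": {
  "motion": [
    {"linear":[0,0,-0.015],"roll":0},
    {"linear":[0,0,-0.015],"roll":0},
    {"linear":[0,0,-0.015],"roll":0},
    {"linear":[0,0,-0.015],"roll":0},
    {"linear":[0,0,-0.015],"roll":0},
    {"linear":[0,0,-0.015],"roll":0},
    {"linear":[0,0,-0.004],"roll":0},
    {"linear":[0,0,0],"roll":0},
    {"linear":[0,0,0],"roll":0}
  ]
}}

```text
time: 36.18
ee_pos: [0.4389, -0.049, 0.0027]
tool_rot: [0.603, 0.37, -0.37, -0.603]
contact_force: [0.6, -0.0, 0.2]
width: 0.0853
```

Call:
{"api": "step_arm", "payload": {
  "motion": [
    {"linear":[0,0,0],"roll":0},
    {"linear":[0,0,0],"roll":0},
    {"linear":[0,0,0],"roll":0},
    {"linear":[0,0,0],"roll":0},
    {"linear":[0,0,0],"roll":0},
    {"linear":[0,0,0.01],"roll":0},
    {"linear":[0,0,0.02],"roll":0},
    {"linear":[0,0,0.025],"roll":0},
    {"linear":[0,0,0.025],"roll":0}
  ],
  "gripper": -1
}}

```text
time: 36.93
ee_pos: [0.4379, -0.0485, 0.0834]
tool_rot: [-0.602, -0.37, 0.37, 0.603]
contact_force: [0.5, -0.6, -0.9]
width: 0.0581
```

Call:
{"api": "step_arm", "payload": {
  "motion": [
    {"linear":[-0.0019,-0.0285,0],"roll":0},
    {"linear":[-0.0019,-0.0285,0],"roll":0},
    {"linear":[-0.0019,-0.0285,0],"roll":0},
    {"linear":[-0.0019,-0.0285,0],"roll":0},
    {"linear":[-0.0019,-0.0285,0],"roll":0},
    {"linear":[-0.0019,-0.0285,0],"roll":0},
    {"linear":[-0.0019,-0.0285,0],"roll":0},
    {"linear":[-0.0019,-0.0285,0],"roll":0},
    {"linear":[-0.0019,-0.0285,0],"roll":0},
    {"linear":[-0.0019,-0.0285,0],"roll":0},
    {"linear":[0,0,0],"roll":0}
  ]
}}

```text
time: 37.85
ee_pos: [0.4207, -0.3399, 0.0835]
tool_rot: [0.606, 0.369, -0.369, -0.601]
contact_force: [1.1, -0.3, -1.1]
width: 0.0582
```

Call:
{"api": "step_arm", "payload": {
  "motion": [
    {"linear":[0,0,-0.02],"roll":0},
    {"linear":[0,0,-0.02],"roll":0},
    {"linear":[0,0,-0.015],"roll":0},
    {"linear":[0,0,-0.008],"roll":0},
    {"linear":[0,0,-0.008],"roll":0},
    {"linear":[0,0,-0.002],"roll":0},
    {"linear":[0,0,-0.002],"roll":0},
    {"linear":[0,0,-0.001],"roll":0},
    {"linear":[0,0,0],"roll":0},
    {"linear":[0,0,0],"roll":0}
  ]
}}

```text
time: 38.68
ee_pos: [0.4196, -0.3336, 0.0075]
tool_rot: [0.603, 0.37, -0.37, -0.602]
contact_force: [-1.7, 2.0, 6.2]
width: 0.0579
```

Call:
{"api": "step_arm", "payload": {
  "motion": [
    {"linear":[0,0,0],"roll":0},
    {"linear":[0,0,0],"roll":0},
    {"linear":[0,0,0],"roll":0},
    {"linear":[0,0,0],"roll":0},
    {"linear":[0,0,0.014],"roll":0},
    {"linear":[0,0,0.02],"roll":0},
    {"linear":[0,0,0.03],"roll":0},
    {"linear":[0,0,0.04],"roll":0},
    {"linear":[0,0,0.04],"roll":0}
  ],
  "gripper": 0.7
}}

```text
time: 39.43
ee_pos: [0.4187, -0.3329, 0.1511]
tool_rot: [-0.602, -0.37, 0.37, 0.604]
contact_force: [0.7, -1.3, 0.2]
width: 0.0727
```

Call:
{"api": "step_arm", "payload": {
  "motion": [
    {"linear":[0.0015,0.03034,0],"roll":0.0327},
    {"linear":[0.0015,0.03034,0],"roll":0.0327},
    {"linear":[0.0015,0.03034,0],"roll":0.0327},
    {"linear":[0.0015,0.03034,0],"roll":0.0327},
    {"linear":[0.0015,0.03034,0],"roll":0.0327},
    {"linear":[0.0015,0.03034,0],"roll":0.0327},
    {"linear":[0.0015,0.03034,0],"roll":0.0327},
    {"linear":[0.0015,0.03034,0],"roll":0.0327},
    {"linear":[0.0015,0.03034,0],"roll":0.0327},
    {"linear":[0.0015,0.03034,0],"roll":0.0327},
    {"linear":[0.0015,0.03034,0],"roll":0.0327},
    {"linear":[0.0015,0.03034,0],"roll":0.0327}
  ]
}}

```text
time: 40.43
ee_pos: [0.4373, 0.0319, 0.1504]
tool_rot: [0.519, 0.481, -0.481, -0.519]
contact_force: [0.9, -0.8, 0.8]
width: 0.0724
```

Call:
{"api": "step_arm", "payload": {
  "motion": [
    {"linear":[0.0015,0.03034,0],"roll":0.0327},
    {"linear":[0.0015,0.03034,0],"roll":0.0327},
    {"linear":[0.0015,0.03034,0],"roll":0.0327},
    {"linear":[0.0015,0.03034,0],"roll":0.0327},
    {"linear":[0.0015,0.03034,0],"roll":0.0327},
    {"linear":[0.0015,0.03034,0],"roll":0.0327},
    {"linear":[0.0015,0.03034,0],"roll":0.0327},
    {"linear":[0.0015,0.03034,0],"roll":0.0327},
    {"linear":[0.0015,0.03034,0],"roll":0.0327},
    {"linear":[0.0015,0.03034,0],"roll":0.0327},
    {"linear":[0.0015,0.03034,0],"roll":0.0327},
    {"linear":[0.0015,0.03034,0],"roll":0.0327}
  ],
  "gripper": 0.0
}}

```text
time: 41.43
ee_pos: [0.4551, 0.396, 0.1501]
tool_rot: [-0.415, -0.572, 0.573, 0.415]
contact_force: [0.6, -0.0, -0.0]
width: 0.0426
```

```bash
python3 l.py; python3 - <<'E'
from m import *
c=cap('top','t6.png'); b=c['frame'][:,:,::-1][115:325,60:430]; cv2.imwrite('pics/t6b.png',cv2.resize(b,None,fx=2.1,fy=2.1,interpolation=cv2.INTER_CUBIC))
c=cap('side'); P=cloud(c); d=np.hypot(P[...,0]-.455,P[...,1]-.395)
q=P[(c['z_map']>0)&(d<.06)&(P[...,2]>.035)&(P[...,2]<.055)][:,:2].astype(np.float32); print('lid bar side',len(q),cv2.minAreaRect(q))
E
```

```text
side
[ 0.574 -0.52 ] [ 0.5754 -0.5278] 0.0412 0.0143
[ 0.5586 -0.3248] [ 0.5594 -0.3247] 0.0312 0.018
[ 0.4185 -0.3327] [ 0.4198 -0.3336] 0.032 0.018
[ 0.8389 -0.0045] [ 0.8389 -0.0052] 0.031 0.0144
[ 0.4482 -0.1849] [ 0.4481 -0.1869] 0.0321 0.0142
[0.7134 0.0677] [0.718 0.064] 0.0351 0.015
[ 0.3237 -0.1695] [ 0.3228 -0.1692] 0.0311 0.0139
[0.3436 0.2369] [0.3436 0.2368] 0.0461 0.0206
top
[ 0.8366 -0.004 ] [ 0.8365 -0.0041] 0.0303 0.0148
[ 0.5625 -0.3281] [ 0.5646 -0.3277] 0.0377 0.0182
[ 0.4473 -0.185 ] [ 0.447  -0.1852] 0.0299 0.0149
[ 0.4203 -0.3344] [ 0.4178 -0.3359] 0.0351 0.0181
[0.3354 0.2479] [0.3391 0.2479] 0.0399 0.02
[ 0.3227 -0.1693] [ 0.3233 -0.1692] 0.0298 0.015
jar stack z [0.01007266 0.05179808 0.05632549] 595
ctr [0.53433814 0.20668358 0.05184101] tilt [-0.00803655  0.01390253  0.05309702]
[0.45611797 0.39903611 0.15041621] [-0.18128266 -1.44996417 -0.10954347]
[0.45611797 0.39903611 0.15041621] [-0.18128266 -1.44996417 -0.10954347]
[0.45611797 0.39903611 0.15041621] [-0.18128266 -1.44996417 -0.10954347]
[0.45611797 0.39903611 0.15041621] [-0.18128266 -1.44996417 -0.10954347]
lid bar side 618 ((0.45484739542007446, 0.39434751868247986), (0.07836931943893433, 0.017239179462194443), 18.572757720947266)
```

View pics/t6b.png

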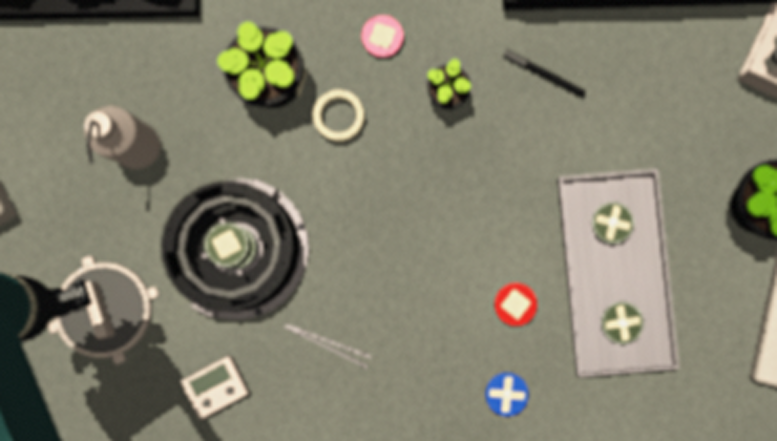

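Call:
{"api": "step_arm", "payload": {
  "motion": [
    {"linear":[-0.0005,0,-0.015],"roll":0},
    {"linear":[0,0,-0.015],"roll":0},
    {"linear":[0,0,-0.015],"roll":0},
    {"linear":[0,0,-0.015],"roll":0},
    {"linear":[0,0,-0.015],"roll":0},
    {"linear":[0,0,-0.015],"roll":0},
    {"linear":[0,0,-0.015],"roll":0},
    {"linear":[0,0,-0.015],"roll":0},
    {"linear":[0,0,-0.01],"roll":0},
    {"linear":[0,0,0],"roll":0},
    {"linear":[0,0,0],"roll":0}
  ]
}}

```text
time: 42.55
ee_pos: [0.4546, 0.3934, 0.02]
tool_rot: [-0.416, -0.571, 0.573, 0.416]
contact_force: [-0.6, 0.6, 0.8]
width: 0.0427
```

Call:
{"api": "step_arm", "payload": {
  "motion": [
    {"linear":[0,0,0],"roll":0},
    {"linear":[0,0,0],"roll":0},
    {"linear":[0,0,0],"roll":0},
    {"linear":[0,0,0],"roll":0},
    {"linear":[0,0,0],"roll":0},
    {"linear":[0,0,0],"roll":0}
  ],
  "gripper": -1,
  "grip_force": 60
}}

```text
time: 43.05
ee_pos: [0.4557, 0.395, 0.0215]
tool_rot: [0.416, 0.573, -0.572, -0.415]
contact_force: [-0.3, -0.4, 6.3]
width: 0.0151
```

Call:
{"api": "step_arm", "payload": {
  "motion": [
    {"linear":[0,0,0.005],"roll":0},
    {"linear":[0,0,0.015],"roll":0},
    {"linear":[0,0,0.02],"roll":0},
    {"linear":[0,0,0.03],"roll":0},
    {"linear":[0,0,0.03],"roll":0},
    {"linear":[0,0,0.03],"roll":0},
    {"linear":[0,0,0],"roll":0}
  ]
}}

```text
time: 43.63
ee_pos: [0.458, 0.3968, 0.1565]
tool_rot: [0.417, 0.576, -0.569, -0.414]
contact_force: [0.6, 1.1, -1.7]
width: 0.015
```

Call:
{"api": "step_arm", "payload": {
  "motion": [
    {"linear":[0.008,-0.0189,0],"roll":0},
    {"linear":[0.008,-0.0189,0],"roll":0},
    {"linear":[0.008,-0.0189,0],"roll":0},
    {"linear":[0.008,-0.0189,0],"roll":0},
    {"linear":[0.008,-0.0189,0],"roll":0},
    {"linear":[0.008,-0.0189,0],"roll":0},
    {"linear":[0.008,-0.0189,0],"roll":0},
    {"linear":[0.008,-0.0189,0],"roll":0},
    {"linear":[0.008,-0.0189,0],"roll":0},
    {"linear":[0.008,-0.0189,0],"roll":0},
    {"linear":[0,0,0],"roll":0},
    {"linear":[0,0,0],"roll":0}
  ]
}}

```text
time: 44.63
ee_pos: [0.5348, 0.2046, 0.1498]
tool_rot: [-0.416, -0.572, 0.572, 0.416]
contact_force: [-0.2, 0.0, -1.9]
width: 0.0148
```

```bash
python3 - <<'E'
from m import *
s=arm.state();print(s['ee_pos'],s['width'],s['contact_force'])
for n in('side','top'):
    c=cap(n); P=cloud(c); ok=c['z_map']>0; d=np.hypot(P[...,0]-.535,P[...,1]-.206)
    q=P[ok&(d<.1)&(P[...,2]>.125)&(P[...,2]<.150)]; f=np.median(q[:,2]); t=q[abs(q[:,2]-f)<.004]
    print(n,len(t),'disc ctr',(t.min(0)+t.max(0))/2,cv2.minEnclosingCircle(t[:,:2].astype(np.float32)),'tilt',np.linalg.lstsq(np.c_[t[:,:2]-t[:,:2].mean(0),np.ones(len(t))],t[:,2],rcond=None)[0])
    cv2.imwrite(f'pics/{n}7.png',c['frame'][:,:,::-1])
a=cv2.imread('pics/side7.png')[190:370,110:330]; b=cv2.imread('pics/top7.png')[180:280,110:240]
cv2.imwrite('pics/c7.png',np.hstack([cv2.resize(b,(400,308),interpolation=cv2.INTER_CUBIC),cv2.resize(a,(376,308),interpolation=cv2.INTER_CUBIC)]))
E
```

```text
[0.5347529  0.20460605 0.14978229] 0.014806437340276823 [-0.18130943  0.03601496 -1.87581452]
side 1992 disc ctr [0.53303276 0.20386356 0.13975033] ((0.5309247374534607, 0.20206570625305176), 0.0694495141506195) tilt [ 0.00171088 -0.00568891  0.13986967]
top 641 disc ctr [0.53210647 0.20154934 0.14038058] ((0.5318191051483154, 0.20271717011928558), 0.07667302340269089) tilt [-0.00045696  0.00267551  0.1404897 ]
```

View pics/c7.png

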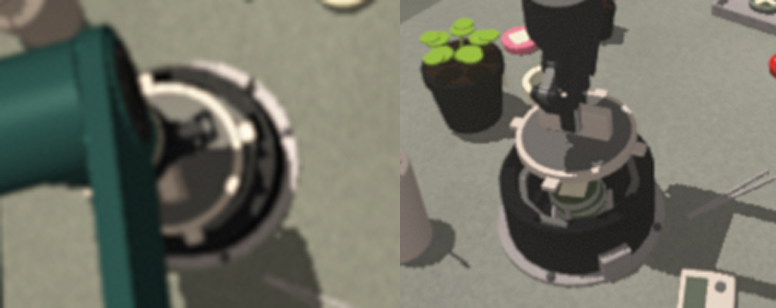

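```bash
python3 - <<'E'
from m import *
from scipy.optimize import least_squares
def fit(q,r0,c0,n=72):
    c=np.array(c0)
    for _ in range(5):
        v=q-c; a=np.arctan2(v[:,1],v[:,0]); r=np.hypot(*v.T); b=((a+np.pi)/(2*np.pi)*n).astype(int)%n
        e=np.array([q[b==i][r[b==i].argmax()] for i in range(n) if (b==i).any()])
        e=e[abs(np.hypot(*(e-c).T)-r0)<.012]
        s=least_squares(lambda p:np.hypot(*(e-p[:2]).T)-r0-p[2],[*c,0],loss='soft_l1',f_scale=.0007); c=s.x[:2]
    return np.round(s.x,4),len(e)
for n in('side','top'):
    c=cap(n); P=cloud(c); ok=c['z_map']>0; d=np.hypot(P[...,0]-.535,P[...,1]-.206)
    q=P[ok&(d<.085)&(abs(P[...,2]-.140)<.004)][:,:2]; print(n,'lid',fit(q,.066,(.534,.205)))
    q=P[ok&(d<.1)&(abs(P[...,2]-.08)<.004)][:,:2]; print(n,'rim',fit(q,.088,(.535,.206)))
    print(arm.state()['ee_pos'])
E
```

```text
side lid (array([ 5.334e-01,  2.052e-01, -5.000e-04]), 62)
side rim (array([5.363e-01, 2.070e-01, 3.000e-04]), 50)
[0.53423903 0.20609029 0.14996879]
top lid (array([ 5.317e-01,  2.054e-01, -4.000e-04]), 41)
top rim (array([ 0.5345,  0.2058, -0.0006]), 44)
[0.53429059 0.20627202 0.15005548]
```

Call:
{"api": "step_arm", "payload": {
  "motion": [
    {"linear":[0.0028,0.001,-0.01],"roll":0},
    {"linear":[0,0,-0.012],"roll":0},
    {"linear":[0,0,-0.012],"roll":0},
    {"linear":[0,0,-0.008],"roll":0},
    {"linear":[0,0,-0.005],"roll":0},
    {"linear":[0,0,-0.004],"roll":0},
    {"linear":[0,0,-0.003],"roll":0},
    {"linear":[0,0,-0.003],"roll":0},
    {"linear":[0,0,-0.003],"roll":0},
    {"linear":[0,0,0],"roll":0},
    {"linear":[0,0,0],"roll":0}
  ]
}}

```text
time: 45.75
ee_pos: [0.5378, 0.2065, 0.0904]
tool_rot: [0.416, 0.572, -0.572, -0.415]
contact_force: [-0.7, -0.4, -1.5]
width: 0.015
```

Call:
{"api": "step_arm", "payload": {
  "motion": [
    {"linear":[0,0,-0.002],"roll":0},
    {"linear":[0,0,-0.002],"roll":0},
    {"linear":[0,0,-0.001],"roll":0},
    {"linear":[0,0,0],"roll":0},
    {"linear":[0,0,0],"roll":0}
  ]
}}

```text
time: 46.17
ee_pos: [0.5382, 0.2066, 0.0858]
tool_rot: [0.416, 0.572, -0.572, -0.415]
contact_force: [-1.1, -0.5, 4.2]
width: 0.015
```

Call:
{"api": "step_arm", "payload": {
  "motion": [
    {"linear":[0,0,-0.002],"roll":0},
    {"linear":[0,0,-0.002],"roll":0},
    {"linear":[0,0,-0.0025],"roll":0},
    {"linear":[0,0,0],"roll":0},
    {"linear":[0,0,0],"roll":0}
  ]
}}

```text
time: 46.58
ee_pos: [0.5383, 0.2066, 0.08]
tool_rot: [0.416, 0.573, -0.572, -0.415]
contact_force: [-2.6, -0.1, 11.2]
width: 0.015
```

Call:
{"api": "step_arm", "payload": {
  "motion": [
    {"linear":[0,0,-0.0008],"roll":0},
    {"linear":[0,0,0],"roll":-0.0785},
    {"linear":[0,0,0],"roll":-0.0785},
    {"linear":[0,0,0],"roll":-0.0785},
    {"linear":[0,0,0],"roll":-0.0785},
    {"linear":[0,0,0],"roll":-0.0785},
    {"linear":[0,0,0],"roll":-0.0785},
    {"linear":[0,0,0],"roll":-0.0785},
    {"linear":[0,0,0],"roll":-0.0785},
    {"linear":[0,0,0],"roll":-0.0785},
    {"linear":[0,0,0],"roll":-0.0785},
    {"linear":[0,0,0],"roll":0}
  ]
}}

```text
time: 47.58
ee_pos: [0.5374, 0.2056, 0.0793]
tool_rot: [0.604, 0.368, -0.369, -0.603]
contact_force: [-4.0, -4.2, 15.1]
width: 0.0147
```

Call:
{"api": "step_arm", "payload": {
  "motion": [
    {"linear":[0,0,0],"roll":0},
    {"linear":[0,0,0],"roll":0}
  ]
}}

```text
time: 47.75
ee_pos: [0.5374, 0.2056, 0.0794]
tool_rot: [0.603, 0.37, -0.37, -0.602]
contact_force: [-4.7, -4.5, 14.1]
width: 0.0151
```

```bash
python3 - <<'E'
from m import *
s=arm.state(); R=Ro.from_quat(s['tool_rot']).as_matrix(); print(np.degrees(np.arctan2(R[1,0],R[0,0])),s['ee_pos'],s['contact_force'],s['torque'])
E
```

```text
63.08353857359838 [0.53740804 0.20558814 0.07935651] [-4.71626502 -4.54984999 14.1129873 ] [-0.80480265  0.77605062  0.02264863]
```

Call:
{"api": "step_arm", "payload": {
  "motion": [
    {"linear":[-0.001,-0.0008,0.001],"roll":0},
    {"linear":[0,0,0.001],"roll":0},
    {"linear":[0,0,0.001],"roll":0},
    {"linear":[0,0,0.001],"roll":0},
    {"linear":[0,0,0.001],"roll":0},
    {"linear":[0,0,0.001],"roll":0},
    {"linear":[0,0,0],"roll":0},
    {"linear":[0,0,0],"roll":0}
  ]
}}

```text
time: 48.42
ee_pos: [0.5371, 0.2054, 0.0847]
tool_rot: [0.603, 0.37, -0.37, -0.602]
contact_force: [-1.5, -1.4, 5.8]
width: 0.0149
```

Call:
{"api": "step_arm", "payload": {
  "motion": [
    {"linear":[0,0,0.0005],"roll":0},
    {"linear":[0,0,0],"roll":0}
  ]
}}

```text
time: 48.58
ee_pos: [0.5371, 0.2054, 0.0851]
tool_rot: [0.603, 0.37, -0.37, -0.602]
contact_force: [-0.9, -1.6, 5.7]
width: 0.015
```

Call:
{"api": "step_arm", "payload": {
  "motion": [
    {"linear":[0,0,0],"roll":0},
    {"linear":[0,0,0],"roll":0},
    {"linear":[0,0,0],"roll":0},
    {"linear":[0,0,0],"roll":0},
    {"linear":[0,0,0.01],"roll":0},
    {"linear":[0,0,0.02],"roll":0},
    {"linear":[0,0,0.03],"roll":0},
    {"linear":[0,0,0.03],"roll":0}
  ],
  "gripper": 0
}}

```text
time: 49.25
ee_pos: [0.5359, 0.2055, 0.1753]
tool_rot: [-0.602, -0.369, 0.371, 0.603]
contact_force: [0.6, 0.2, -0.6]
width: 0.0425
```

Call:
{"api": "step_arm", "payload": {
  "motion": [
    {"linear":[0,-0.03,0.005],"roll":0},
    {"linear":[0,-0.03,0.005],"roll":0},
    {"linear":[0,-0.03,0.005],"roll":0},
    {"linear":[0,-0.03,0.005],"roll":0},
    {"linear":[0,-0.03,0.005],"roll":0},
    {"linear":[0,-0.03,0],"roll":0},
    {"linear":[0,-0.03,0],"roll":0},
    {"linear":[0,-0.03,0],"roll":0},
    {"linear":[0,-0.03,0],"roll":0},
    {"linear":[0,-0.03,0],"roll":0}
  ]
}}

```text
time: 50.08
ee_pos: [0.5366, -0.0957, 0.2003]
tool_rot: [0.603, 0.37, -0.37, -0.603]
contact_force: [-0.1, -0.4, -0.3]
width: 0.0432
```

```bash
python3 l.py; python3 - <<'E'
from m import *
for n in('side','top'):
    c=cap(n,n+'8.png'); P=cloud(c); ok=c['z_map']>0; d=np.hypot(P[...,0]-.535,P[...,1]-.206)
    q=P[ok&(d<.06)&(P[...,2]>.095)&(P[...,2]<.125)]; print('bar',cv2.minAreaRect(q[:,:2].astype(np.float32)),'z',np.median(q[q[:,2]>.1][:,2]))
    t=P[ok&(d<.055)&(abs(P[...,2]-.077)<.008)]; print('disc z',np.median(t[:,2]),np.linalg.lstsq(np.c_[t[:,:2]-t[:,:2].mean(0),np.ones(len(t))],t[:,2],rcond=None)[0])
a=cv2.imread('pics/side8.png')[180:370,110:400]; b=cv2.imread('pics/top8.png')[180:280,110:240]
cv2.imwrite('pics/c8.png',np.hstack([cv2.resize(b,(340,262),interpolation=cv2.INTER_CUBIC),cv2.resize(a,(400,262),interpolation=cv2.INTER_CUBIC)]))
E
```

```text
side
[ 0.5747 -0.5166] [ 0.5748 -0.5259] 0.0407 0.0154
[ 0.56   -0.3264] [ 0.5597 -0.3262] 0.0315 0.0181
[ 0.4184 -0.333 ] [ 0.4172 -0.3331] 0.0332 0.018
[ 0.8378 -0.0051] [ 0.838  -0.0051] 0.0314 0.0142
[ 0.4478 -0.1853] [ 0.4489 -0.1851] 0.0315 0.0141
[0.7136 0.0672] [0.7176 0.0643] 0.0351 0.0153
[ 0.3236 -0.1694] [ 0.3219 -0.1693] 0.0325 0.014
[0.7633 0.1639] [0.767  0.1632] 0.0397 0.0153
top
[ 0.8361 -0.0053] [ 0.8363 -0.0051] 0.0309 0.0147
[ 0.56   -0.3256] [ 0.5601 -0.3254] 0.0316 0.0185
[ 0.4474 -0.1918] [ 0.447  -0.1858] 0.0294 0.0152
[ 0.4134 -0.3347] [ 0.4154 -0.3328] 0.037 0.0179
[0.346  0.2165] [0.3462 0.2257] 0.039 0.0198
[ 0.3228 -0.1691] [ 0.3228 -0.1687] 0.0301 0.0154
jar stack z [0.07433131 0.07963197 0.11123122] 631
ctr [0.53546005 0.2061008  0.07960985] tilt [-0.00237729  0.00784944  0.07867851]
[ 0.53733327 -0.09838264  0.20034734] [-1.02098309  0.06305455  0.17747317]
[ 0.53733327 -0.09838264  0.20034734] [-1.02098309  0.06305455  0.17747317]
[ 0.53733327 -0.09838264  0.20034734] [-1.02098309  0.06305455  0.17747317]
[ 0.53733327 -0.09838264  0.20034734] [-1.02098309  0.06305455  0.17747317]
bar ((0.5362140536308289, 0.20542745292186737), (0.016315914690494537, 0.08074069023132324), 63.05526351928711) z 0.11183637608625596
disc z 0.07670315033562969 [ 0.00079789 -0.00049345  0.07679938]
bar ((0.5347657799720764, 0.2044396996498108), (0.016951413825154305, 0.07865389436483383), 63.48101806640625) z 0.11194280600011308
disc z 0.07711306014484831 [-0.00521781 -0.00150732  0.0771273 ]
```

View pics/c8.png

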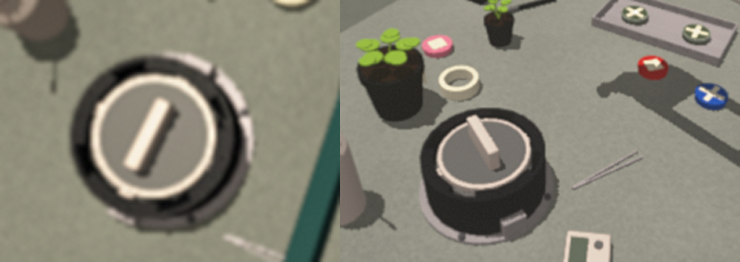

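```bash
python3 -c "
from station import arm
print(arm.job_done())"
```

```text
the job is handed in; nothing more can be done
None
```

I opened the jar and stacked the three plain-label dishes flat in its rack. The two crossed dishes are flat in the discard tray. I then put the lid back, pressed and turned it 45° clockwise, and handed the job in at about 50 s.

**Lid:** in the last pictures the grip bar is at the same angle as when it started locked (63.1° from the side, 63.5° from the top, against 63°). It is level and at its starting height, with the bar top at 112 mm and the disc at 77 mm. I judged the lock from angle and height and did not try twisting or lifting the lid to test it.

**Dishes:** before closing, the stack top measured 53 mm, close to the 55 mm expected for three dishes. Both crossed dishes lay in the tray, with tops at about 18 mm. No real dish was left on the bench.

**Others:** I left the pink, red and blue look-alikes and the bystanders alone, and none had visibly moved. I saw no dish knocked aside.

**Disagreements:** readings scattered by 1 to 3 mm between the two cameras and the arm. While turning the lid closed there was a side force of about 6 N, which I eased by shifting about 1 mm before letting the lid rise.

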